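# Load the tote and swing it into its bay

## Robot

A 6-joint arm with a two-finger parallel gripper is mounted at the origin on a cart in front of the work surface, level with it; the furniture and walls round the work are solid. World frame = base frame: x ahead of the robot, y to its left, z up, the work surface at z = 0. Lengths are in m, angles in rad, forces in N, time in s.
With the tool pointing down it reaches from about 0.3 to 0.75 m from the base axis. Payload 8.5 kg.
Tool frame: the origin (TCP) lies between the finger pads; the fingertips stand 22 mm ahead of it and the grasp point (between the pads) lies 3 mm ahead of it; z points along the fingers, y is the direction in which the jaws open and shut (so a half turn about z gives the same grasp; the last joint's range is limited). The gripper opens to 88 mm and grips with 3 to 60 N. Pads are 18 mm wide; open, the fingers measure 123 mm over their backs; the gripper's body (75 mm by 187 mm) begins 45 mm behind the grasp point.
Start: joints at [-1.361, 0.381, 1.297, -0, 1.464, -0.215], TCP at [0.227, -0.501, 0.261] pointing down, gripper open.
Joint ranges: [-3.11, 3.11], [-0.89, 2.33], [0.22, 2.48], [-1.42, 4.56], [0.17, 2.85], [-2.88, 2.88]. Speed limits (rad/s): [2.39, 2.39, 3.14, 3.14, 3.14, 3.14].

## Interface

Orientations are given as a unit quaternion [x, y, z, w].
In Python, from plant import ctrl, viewer gives the robot as it stands.
- The arm moves only by the tool move_arm, never from a script. Its argument "targets" is a list of rows, each an object of numbers: "tx", "ty", "tz": the shift along the tool's x, y, z in cm; "ax", "ay", "az": the turn, a rotation vector about the tool's x, y, z in degrees; "fingers": the closure, from -1 (fully open) to 1 (shut). In form: [{"tx": .., "ty": .., "tz": .., "ax": .., "ay": .., "az": .., "fingers": ..}, ...]. A call has 1 to 12 rows; each row shifts and turns the commanded pose from where the row before left it, along the tool's axes as they then stand; what a row does not reach is not made up. A row lasts 1/12 s, in which the tool goes at most 41.7 mm and 7.16 degrees, less where a joint would pass 70% of its speed; a pose out of reach is approached as far as the arm can. A call with a gripper value outside its range is refused whole. The fingers move at their own pace and stop on an object; "newtons" is the grip in N (left out, the last holds). Time passes only in rows, so rows that do not move let the fingers close. It gives the time, the measured TCP pose, the force and the opening at its end, in the units of the state.
- ctrl.read_state(): the state, without advancing time (a new reading comes with each control period).
- viewer.grab_frame(name): name is "scene" or "top" or "wrist"; returns a dict with "color" (480x640x3 uint8, red, green, blue), "range_z" (480x640 float32, m along the optical axis (not along the pixel's ray), 0 where there is no reading), "intrinsics" (3x3 intrinsics, pixels), "position" and "rotation" of the camera in the world. Camera axes: x right, y down, z forward; pixel columns grow to the right and rows downward; lengths in m; the calibration is good to about 2 mm. A picture is of the moment at which its call begins.
- ctrl.finish_job(): hands the job in, once; it reports no verdict.
The state is a dict: "time_s": time; "qpos": joint angles; "joint_vel": joint speeds; "joint_torque": joint torques, N m; "position": TCP position; "tcp_rot": TCP orientation; "force": force on the tool from outside, world axes, zero at the start; "wrist_torque": the same for the moment, N m; "gripper_width": finger opening in m.
Only numpy, scipy, OpenCV 4.12 (cv2) and the standard library are available. Lean on these libraries where they do the work, as an engineer would, in place of code of your own. Each camera call takes 0.05 s, during which the arm holds its last target.

## Task

Lay the steel vee bar flat and lengthwise in the blue tote, then push the tote's free end round a quarter turn about its red corner buffer until it is parked squarely under the riser shelf, with its far buffer up against the side panel. Slide the tote, do not lift it, keep the red buffer in its half-round cup all the way, and leave the glass jar and the black bottle where they stand.

Things in the scene. Friction and masses are not known exactly. Their poses are not given: they have to be found in the camera images.
- bay: Parking bay, screwed down: a plywood riser shelf and, in front of it, a steel pivot cup. Origin: cup axis on the table; x points into the bay, away from the robot (within 7 degrees), y left, z up. The shelf stands on a side panel (x 60 to 232 mm, inner face at y = 123.5 mm) and a thin leg (x 222, y -20 mm); its front and right side are open.
- cup (a point): Axis of the pivot cup on the table (the bay's origin). Steel cup, inner radius 14.5 mm, outer 19.5, 22 high; it wraps 240 degrees round the red buffer and is open by 120 degrees to +x (bay axes), so the buffer turns in it with 1 mm of play and can only leave it upwards. A 5 mm high flange lies in front of it, down to x = -41 mm.
- tote: Loose blue open tote, about 0.6 kg. Origin: axis of its red corner buffer, at the underside; x along its long side, y along the short one, z up. It starts outside the bay, red buffer in the cup, its x along the bay's -y (to the robot's right) within 8 degrees; parked, its axes are parallel to the bay's (turned 90 degrees counter-clockwise from above).
- tote_middle (a point): Middle of the tote's inner floor (tote x 86, y 61, z 4 mm). Walls: outside x 13 to 158 mm, y 13 to 108 mm, 5 mm thick, 45 mm high; floor 4 mm thick.
- vee_bar: Loose steel bar with a shallow vee along its top, 112 mm long (its y), 16 mm wide (its x), 14 mm high, about 0.16 kg, lying on the table at the robot's right. Origin: centre of the underside.
- parts_jar: Round clear glass parts jar, 72 mm across, 61 mm high, bystander. Origin: centre of the underside.
- dosing_bottle: Small black bottle with a red cap, 36 mm across, 95 mm high, bystander. Origin: centre of the underside.
- shelf_lip (a point): Middle of the shelf's front edge, at its underside (bay x 60, y 53, z 210 mm). The shelf covers bay x 60 to 232, y -30 to 137 mm, is 14 mm thick, and carries low pots up to 250 mm above the table.
- push_corner (a point): Axis of the grey buffer at the free end of the tote's near long side (tote x 162, y 9, z 20 mm). Grey buffers of radius 10 mm at tote (162,9), (9,112), (162,112) mm; red one of radius 13.5 at (0,0), joined by an ear above the cup; all 43 mm high. Pushing the long outer face (tote y = 13 mm) near this corner swings the tote.

How it is judged:
On the way:
1. the vee bar lies released in the tote, while the tote still stands outside the bay (x of vee_bar in the frame of tote between 0.05 and 0.13 m and y of vee_bar in the frame of tote between 0.018 and 0.103 m and z of vee_bar in the frame of tote below 0.02 m and contact force between the fingers and vee_bar below 0.1 N and angle between the x axis of tote and the x axis of bay, either way round above 1 rad), for 0.2 s.
At the end, for the whole second after the job is handed in: The tote stands flat and still in the bay, its long side within 0.07 rad (4 degrees) of the bay's x axis, its red buffer within 8 mm of the cup's axis; the vee bar rests flat inside it on the floor, within 0.4 rad (23 degrees) of lengthwise (angle between the x axis of tote and the x axis of bay, either way round below 0.07 rad and x of tote_middle in the frame of bay above 0.065 m and y of tote_middle in the frame of bay above 0.03 m and horizontal distance between tote and cup below 0.008 m and angle between tote's own z axis and vertical below 0.05 rad and linear speed of each of tote, vee_bar below 0.01 m/s and x of vee_bar in the frame of tote between 0.05 and 0.13 m and y of vee_bar in the frame of tote between 0.018 and 0.103 m and z of vee_bar in the frame of tote below 0.02 m and angle between the y axis of vee_bar and the x axis of tote, either way round below 0.4 rad); the robot touches nothing.
It fails at once if the red buffer leaves the cup (more than 15 mm off its axis) (horizontal distance between tote and cup above 0.015 m).
It fails at once if the tote is lifted (the middle of its floor more than 20 mm above its place) (height (world z) of tote_middle above 0.024 m).
It fails at once if the jar is moved more than 25 mm (distance of parts_jar from where it was at the start of the episode above 0.025 m).
It fails at once if the bottle is moved more than 25 mm or tipped (distance of dosing_bottle from where it was at the start of the episode above 0.025 m or angle between dosing_bottle's own z axis and vertical above 0.5 rad).
It also fails if it takes over 64 s, if anything falls off the work surface, if the arm or the gripper's body presses on something with over 40 N, if the wrist force passes 120 N, or if a joint passes its speed limit or range.

## Working session

There is one attempt and no reset: what is moved stays moved. The work goes in short steps, Python scripts to look and compute and a tool call to move; the robot and the scene stay as the last step left them, time stands still between calls to the robot, and variables do not carry over. Pictures are saved under pics/ and viewed, and the job is handed in when it is done.

Besides the shell and the picture viewer there is one more tool, called after "Request:" as name(argument=value, ...) on one line, values as JSON. move_arm: Moves the arm, as the interface text tells. Its arguments: {"type":"object","properties":{"targets":{"type":"array"},"newtons":{"type":"number"}},"required":["targets"]}

```bash
ls; mkdir -p pics; python3 - <<'E'
from plant import ctrl, viewer
import cv2,numpy as np
print(ctrl.read_state())
for n in ["scene","top","wrist"]:
    f=viewer.grab_frame(n)
    cv2.imwrite(f"pics/{n}0.png",f["color"][:,:,::-1]); np.savez(f"pics/{n}0.npz",**f)
    print(n,f["intrinsics"].tolist(),f["position"],f["rotation"])
E
```

```text
pics
{'time_s': 0.0, 'qpos': array([-1.36131830e+00,  3.81205358e-01,  1.29824266e+00, -4.39547028e-06,
        1.46359918e+00, -2.15295060e-01]), 'joint_vel': array([-2.39508780e-04,  1.03221163e-03, -6.12785750e-05,  5.26399981e-04,
       -4.96521641e-04,  1.05323458e-03]), 'joint_torque': array([-2.84440452e-03, -4.37936926e+01, -2.24556577e+01,  7.11669610e-02,
        3.51495459e-02, -9.83392874e-05]), 'position': array([ 0.22661026, -0.50087896,  0.26013883]), 'tcp_rot': array([ 9.77530323e-01,  2.10793593e-01, -6.96611884e-08, -7.27274684e-04]), 'force': array([ 0.3992548 ,  0.13752805, -0.21438538]), 'wrist_torque': array([ 0.03713165, -0.00129906,  0.03515428]), 'gripper_width': 0.0879636401356346}
scene [[475.96748983438124, 0.0, 317.02179692829134], [0.0, 475.96748983438124, 238.03154009854092], [0.0, 0.0, 1.0]] [0.02361497 0.61238239 0.63796062] [-0.27070444  0.83813748 -0.44911232  0.1501426 ]
top [[622.0607378123333, 0.0, 312.0394407938674], [0.0, 622.0607378123333, 248.0495994757168], [0.0, 0.0, 1.0]] [ 0.22689498 -0.0080623   1.25584546] [-0.6936333   0.71413429 -0.06519189  0.06808139]
wrist [[432.12127422806975, 0.0, 324.3306493378909], [0.0, 432.12127422806975, 236.43883252438232], [0.0, 0.0, 1.0]] [ 0.30235253 -0.46650252  0.3854222 ] [ 0.82956958 -0.53475492 -0.08744053  0.13492826]
```

View pics/scene0.png

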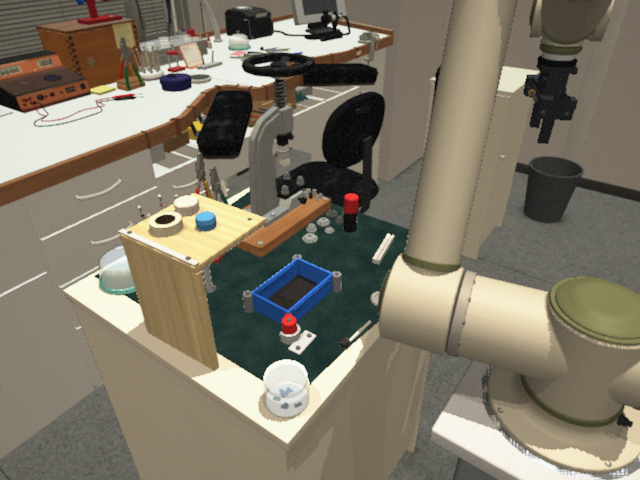

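View pics/top0.png

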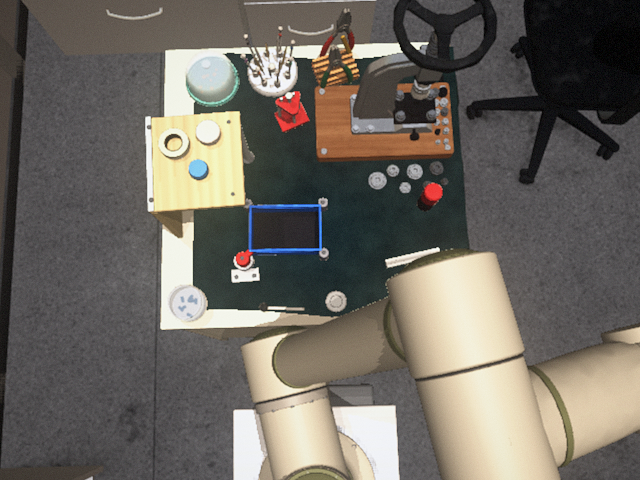

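View pics/wrist0.png

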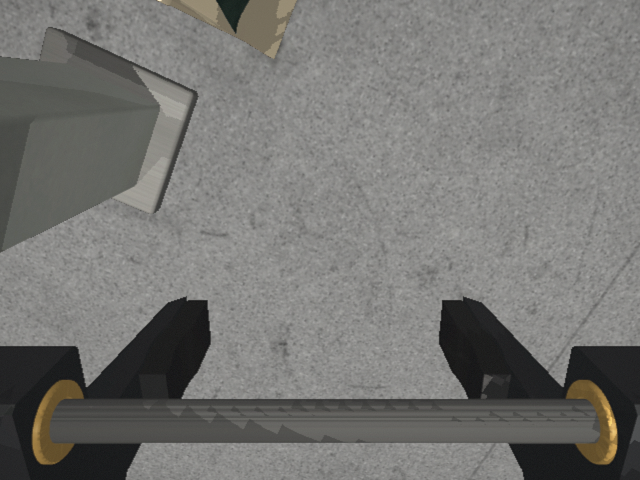

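```bash
cat > h.py <<'E'
import numpy as np,cv2
from scipy.spatial.transform import Rotation as R
def ray(f,u,v):
    K=f["intrinsics"];d=np.stack([(np.asarray(u,float)-K[0,2])/K[0,0],(np.asarray(v,float)-K[1,2])/K[1,1],np.ones(np.shape(u))],-1)
    return R.from_quat(f["rotation"]).apply(d) if d.ndim>1 else R.from_quat(f["rotation"]).apply(d[None])[0]
def onz(f,u,v,z):
    d=ray(f,u,v);s=(z-f["position"][2])/d[...,2]
    return f["position"]+d*s[...,None]
def pix(f,p):
    c=R.from_quat(f["rotation"]).inv().apply(np.atleast_2d(p)-f["position"]);K=f["intrinsics"]
    return np.stack([K[0,0]*c[:,0]/c[:,2]+K[0,2],K[1,1]*c[:,1]/c[:,2]+K[1,2]],-1)
def cloud(f):
    v,u=np.mgrid[:480,:640];K=f["intrinsics"];z=f["range_z"]
    c=np.stack([(u-K[0,2])/K[0,0]*z,(v-K[1,2])/K[1,1]*z,z],-1)
    return R.from_quat(f["rotation"]).apply(c.reshape(-1,3)).reshape(480,640,3)+f["position"]
E
python3 - <<'E'
from h import *
f=dict(np.load('pics/top0.npz'))
c=f["color"][:,:,::-1]
a=cv2.resize(c[180:320,150:350],None,fx=4,fy=4,interpolation=cv2.INTER_CUBIC)
b=cv2.resize(c[170:290,360:480],None,fx=5,fy=5,interpolation=cv2.INTER_CUBIC)
cv2.imwrite('pics/c1.png',a);cv2.imwrite('pics/c2.png',b)
E
```

```text
(no output)
```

View pics/c1.png

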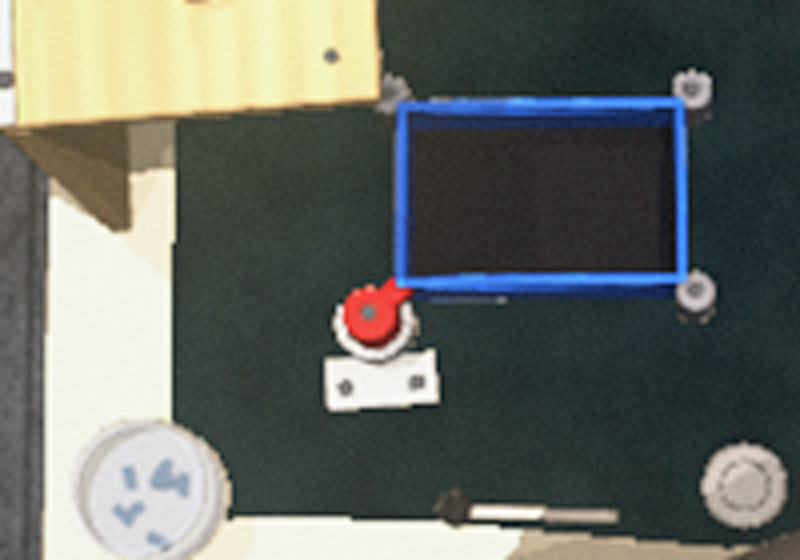

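View pics/c2.png

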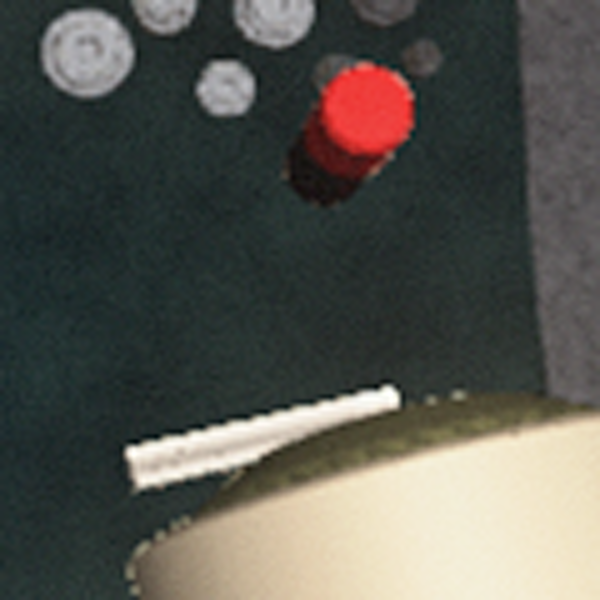

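```bash
python3 - <<'E'
from h import *
f=dict(np.load('pics/top0.npz'));s=dict(np.load('pics/scene0.npz'))
np.set_printoptions(precision=4,suppress=True)
def c1(x,y,z):return onz(f,150+(x+.5)/4-.5,180+(y+.5)/4-.5,z)
def c2(x,y,z):return onz(f,360+(x+.5)/5-.5,170+(y+.5)/5-.5,z)
def sub(n,f,mask,z):
    v,u=np.nonzero(mask);p=onz(f,u.mean(),v.mean(),z);print(n,len(u),u.mean(),v.mean(),p);return p
H=cv2.cvtColor(f["color"],cv2.COLOR_RGB2HSV)
red=c1(368,312,.043);g1=c1(697,290,.043);g2=c1(692,88,.043)
for n,p in dict(red=red,g1=g1,g2=g2).items():print(n,p)
d=g1-red;print('tote ang from g1',np.degrees(np.arctan2(d[1],d[0])-np.arctan2(9,162)),np.hypot(*d[:2]))
d=g2-red;print('tote ang from g2',np.degrees(np.arctan2(d[1],d[0])-np.arctan2(112,162)),np.hypot(*d[:2]),np.hypot(162,112))
a=c1(18,128,.224);b=c1(380,100,.224);print('shelf front',a,b,np.linalg.norm(a-b),np.degrees(np.arctan2((a-b)[1],(a-b)[0]))-90)
a=c1(325,362,.005);b=c1(435,351,.005);print('flange',a,b,np.degrees(np.arctan2((a-b)[1],(a-b)[0]))-90)
print('jar top',c1(150,482,.061));print('bottle top',c2(368,110,.095))
# bar
S=H[...,1];V=H[...,2]
m=(V>120)&(S<70);m[:,:380]=0;m[:240]=0;m[:,445:]=0;m[275:]=0
C=cloud(f);m&=(C[...,2]<.04)
v,u=np.nonzero(m);print(len(u),u.min(),u.max(),v.min(),v.max())
P=onz(f,u,v,.013);print(cv2.minAreaRect(P[:,:2].astype(np.float32)*1000))
print('pt z',C[m][:,2].mean())
Hs=cv2.cvtColor(s["color"],cv2.COLOR_RGB2HSV)
m=(Hs[...,2]>120)&(Hs[...,1]<90);q=np.zeros_like(m);q[228:268,368:400]=1;m&=q
v,u=np.nonzero(m);P=onz(s,u,v,.010);print(len(u),u.min(),u.max(),v.min(),v.max(),cv2.minAreaRect(P[:,:2].astype(np.float32)*1000))
cv2.imwrite('pics/s2.png',cv2.resize(s["color"][200:380,200:420,::-1],None,fx=3.5,fy=3.3))
E
```

```text
red [0.4435 0.1335 0.043 ]
g1 [ 0.4497 -0.0296  0.043 ]
g2 [ 0.5531 -0.0304  0.043 ]
tote ang from g1 -90.99387387419459 0.16329893017991448
tote ang from g2 -90.89109289644156 0.1972537627574096 196.9466932954194
shelf front [0.4955 0.2616 0.224 ] [0.5032 0.1066 0.224 ] 0.15517730812467145 2.8327749494944783
flange [0.4251 0.1601 0.005 ] [0.4291 0.104  0.005 ] 4.091803019940144
jar top [0.3602 0.2371 0.061 ]
bottle top [ 0.5526 -0.2435  0.095 ]
407 385 439 247 267
((439.7649230957031, -209.74176025390625), (18.4024658203125, 113.43946075439453), 11.525776863098145)
pt z 0.011065805505784246
334 372 399 233 267 ((430.9702453613281, -207.73165893554688), (60.15203857421875, 136.9204559326172), 27.892345428466797)
```

View pics/s2.png

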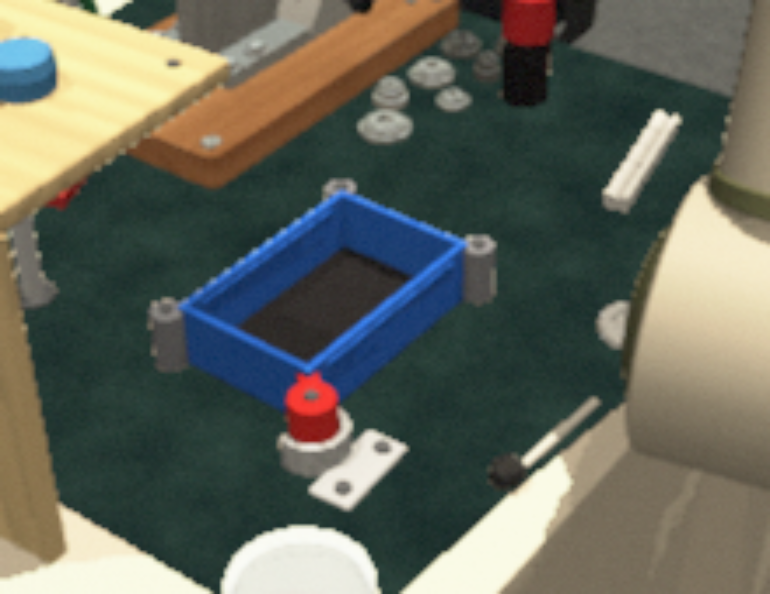

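```bash
python3 - <<'E'
from h import *
s=dict(np.load('pics/scene0.npz'))
cv2.imwrite('pics/s3.png',cv2.resize(s["color"][0:160,480:640,::-1],None,fx=3.7,fy=3.7,interpolation=cv2.INTER_CUBIC))
print(pix(s,[[0.30235253,-0.46650252,0.3854222],[.2266,-.501,.26],[.2266,-.501,.238]])) 
w=dict(np.load('pics/wrist0.npz'))
print(R.from_quat(w["rotation"]).as_matrix().round(3))
E
```

```text
[[512.73763168  65.18281472]
 [539.79120562 125.17362676]
 [537.34562788 134.62767435]]
[[ 0.413 -0.864 -0.289]
 [-0.911 -0.392 -0.13 ]
 [-0.001  0.317 -0.948]]
```

View pics/s3.png

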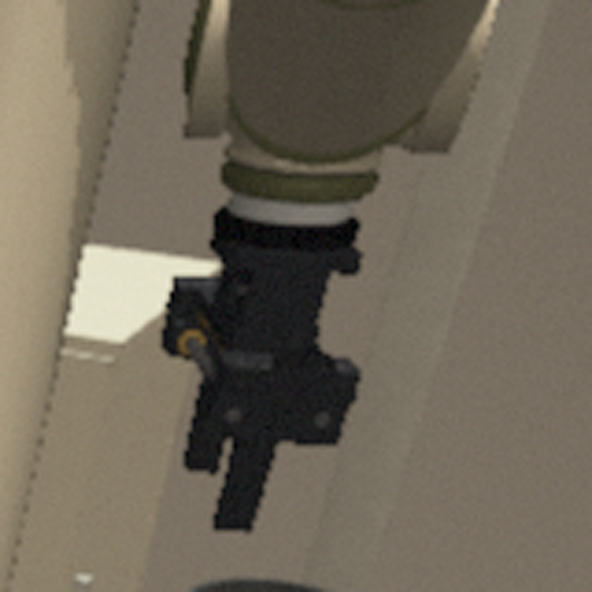

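Request:
move_arm(targets=[{"az":-7,"fingers":-1},{"az":-7},{"az":-7},{"az":-7},{"az":-7},{"az":-7},{"az":-7},{"az":-7},{"az":-7},{"az":-7},{"az":-7}])

```text
validation failed for argument at $.ta...
```

Request:
move_arm(targets=[{"tx":2.07,"ty":2.22},{"tx":2.07,"ty":2.22},{"tx":2.07,"ty":2.22},{"tx":2.07,"ty":2.22},{"tx":2.07,"ty":2.22},{"tx":2.07,"ty":2.22},{"tx":2.07,"ty":2.22},{"tx":2.07,"ty":2.22},{"tx":2.07,"ty":2.22},{"tx":2.07,"ty":2.22},{"tx":2.07,"ty":2.22},{"tx":2.07,"ty":2.22}])

```text
validation failed for argument at $.ta...
```

Request:
move_arm(targets=[{"fingers":-1},{"tz":1},{"tz":2},{"tz":2},{"tz":1}])

```text
validation failed for argument at $.ta...
```

```bash
cat > snap.py <<'E'
import sys
from plant import ctrl, viewer
from h import *
tag=sys.argv[1]
st=ctrl.read_state();np.set_printoptions(precision=4,suppress=True)
M=R.from_quat(st["tcp_rot"]).as_matrix()
print(st["time_s"],st["qpos"],st["position"],st["force"],st["gripper_width"]);print(M)
for n in sys.argv[2:]:
    f=viewer.grab_frame(n);cv2.imwrite(f"pics/{n}{tag}.png",f["color"][:,:,::-1]); np.savez(f"pics/{n}{tag}.npz",**f)
E
python3 snap.py 1 wrist scene top
```

```text
0.15 [-1.3613  0.3811  1.298  -0.      1.4636 -0.2153] [ 0.2266 -0.5009  0.2603] [-0.4137  0.4818  0.1852] 0.08776705979898067
[[ 0.9111  0.4121 -0.0002]
 [ 0.4121 -0.9111  0.0011]
 [ 0.0002 -0.0011 -1.    ]]
```

View pics/wrist1.png

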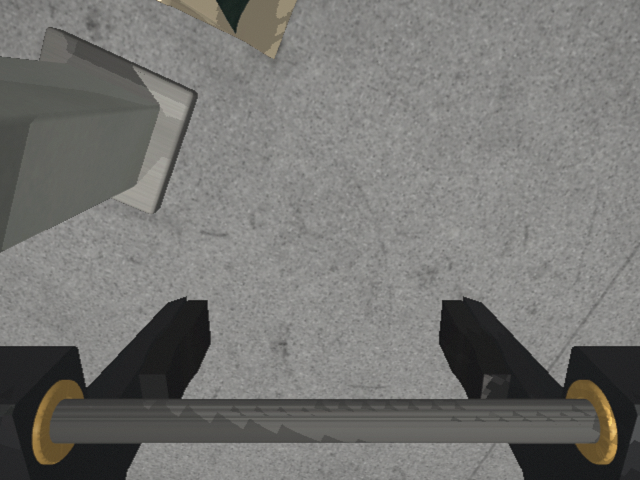

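View pics/scene1.png

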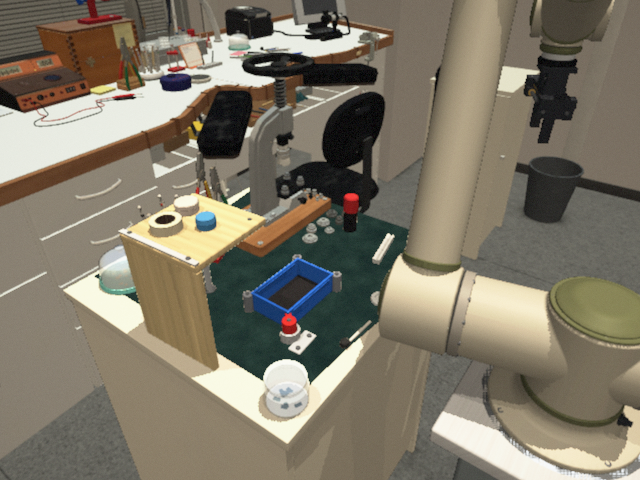

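Request:
move_arm(targets=[{"tx":0,"ty":0,"tz":0,"ax":0,"ay":0,"az":-7,"fingers":-1},{"tx":0,"ty":0,"tz":0,"ax":0,"ay":0,"az":-7,"fingers":-1},{"tx":0,"ty":0,"tz":0,"ax":0,"ay":0,"az":-7,"fingers":-1},{"tx":0,"ty":0,"tz":0,"ax":0,"ay":0,"az":-7,"fingers":-1},{"tx":0,"ty":0,"tz":0,"ax":0,"ay":0,"az":-7,"fingers":-1},{"tx":0,"ty":0,"tz":0,"ax":0,"ay":0,"az":-7,"fingers":-1},{"tx":0,"ty":0,"tz":0,"ax":0,"ay":0,"az":-7,"fingers":-1},{"tx":0,"ty":0,"tz":0,"ax":0,"ay":0,"az":-7,"fingers":-1},{"tx":0,"ty":0,"tz":0,"ax":0,"ay":0,"az":-7,"fingers":-1},{"tx":0,"ty":0,"tz":0,"ax":0,"ay":0,"az":-7,"fingers":-1},{"tx":0,"ty":0,"tz":0,"ax":0,"ay":0,"az":-7,"fingers":-1}])

```text
time_s: 1.22
position: [0.2266, -0.5011, 0.2607]
tcp_rot: [0.631, 0.775, 0.0, -0.0]
force: [-0.9, -0.1, 0.3]
gripper_width: 0.0877
```

Request:
move_arm(targets=[{"tx":2.07,"ty":2.22,"tz":0,"ax":0,"ay":0,"az":0,"fingers":-1},{"tx":2.07,"ty":2.22,"tz":0,"ax":0,"ay":0,"az":0,"fingers":-1},{"tx":2.07,"ty":2.22,"tz":0,"ax":0,"ay":0,"az":0,"fingers":-1},{"tx":2.07,"ty":2.22,"tz":0,"ax":0,"ay":0,"az":0,"fingers":-1},{"tx":2.07,"ty":2.22,"tz":0,"ax":0,"ay":0,"az":0,"fingers":-1},{"tx":2.07,"ty":2.22,"tz":0,"ax":0,"ay":0,"az":0,"fingers":-1},{"tx":2.07,"ty":2.22,"tz":0,"ax":0,"ay":0,"az":0,"fingers":-1},{"tx":2.07,"ty":2.22,"tz":0,"ax":0,"ay":0,"az":0,"fingers":-1},{"tx":2.07,"ty":2.22,"tz":0,"ax":0,"ay":0,"az":0,"fingers":-1},{"tx":2.07,"ty":2.22,"tz":0,"ax":0,"ay":0,"az":0,"fingers":-1},{"tx":2.07,"ty":2.22,"tz":0,"ax":0,"ay":0,"az":0,"fingers":-1},{"tx":2.07,"ty":2.22,"tz":0,"ax":0,"ay":0,"az":0,"fingers":-1}])

```text
time_s: 2.22
position: [0.4397, -0.2038, 0.2608]
tcp_rot: [0.634, 0.773, -0.0, 0.0]
force: [0.1, -0.8, 0.0]
gripper_width: 0.0883
```

```bash
python3 snap.py 2 wrist scene top
```

```text
2.2167 [-0.6789  0.2658  1.4706 -0.      1.405  -0.8768] [ 0.4397 -0.2038  0.2608] [ 0.0876 -0.8011  0.0212] 0.08828236088544723
[[-0.1966  0.9805  0.0001]
 [ 0.9805  0.1966 -0.0001]
 [-0.0001  0.0001 -1.    ]]
```

View pics/wrist2.png

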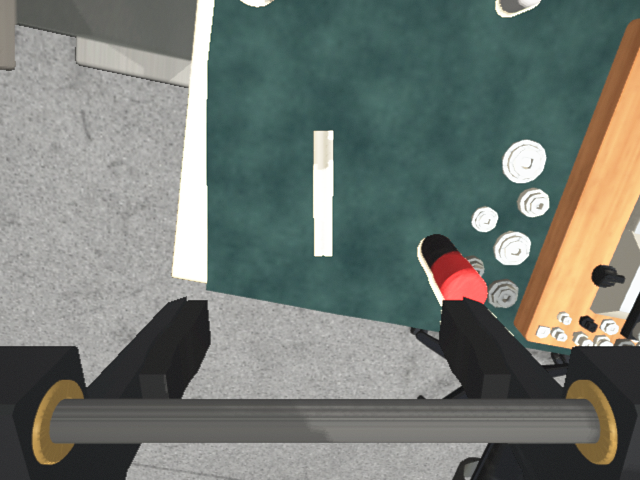

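View pics/scene2.png

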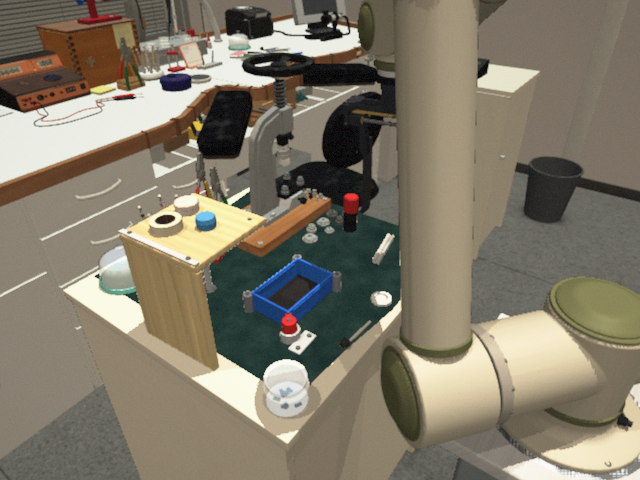

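```bash
python3 - <<'E'
from h import *
f=dict(np.load('pics/wrist2.npz'));H=cv2.cvtColor(f["color"],cv2.COLOR_RGB2HSV)
m=(H[...,2]>110)&(H[...,1]<90);q=np.zeros_like(m);q[120:270,295:350]=1;m&=q
v,u=np.nonzero(m);P=onz(f,u,v,.013)
r=cv2.minAreaRect(P[:,:2].astype(np.float32)*1000);print(r)
c=np.array(r[0])/1000-[.4397,-.2038];M=R.from_quat([.634,.773,0,0]).as_matrix()[:2,:2]
print('tool xy of bar centre',M.T@c)
v,u=np.nonzero(((H[...,0]<6)|(H[...,0]>174))&(H[...,1]>160)&(H[...,2]>110));print(len(u))
C=cloud(f);k=C[v,u];k=k[(k[:,2]>.085)];print('bottle cap',k[:,:2].mean(0),(k[:,:2].min(0)+k[:,:2].max(0))/2,k[:,2].max())
E
```

```text
((431.94146728515625, -209.78811645507812), (33.9060173034668, 113.69107055664062), 10.809090614318848)
tool xy of bar centre [-0.00435422 -0.00878027]
1027
bottle cap [ 0.54009276 -0.22880192] [ 0.49484465 -0.18514511] 0.3860052855800816
```

```bash
python3 - <<'E'
from h import *
f=dict(np.load('pics/wrist2.npz'));H=cv2.cvtColor(f["color"],cv2.COLOR_RGB2HSV)
m=(H[...,2]>130)&(H[...,1]<60)
n,l,s,c=cv2.connectedComponentsWithStats(m.astype(np.uint8));k=l[200,323];m=l==k;print(s[k])
v,u=np.nonzero(m)
for z in (.012,.014):
  P=onz(f,u,v,z);r=cv2.minAreaRect(P[:,:2].astype(np.float32)*1000);print(r)
  c=np.array(r[0])/1000-[.4397,-.2038];M=R.from_quat([.634,.773,0,0]).as_matrix()[:2,:2]
  print('tool xy of bar centre',M.T@c)
E
```

```text
[ 313  130   21  127 2527]
((439.9735412597656, -208.4947052001953), (17.69333839416504, 113.97423553466797), 10.897000312805176)
tool xy of bar centre [-0.00465748 -0.00065038]
((439.8837890625, -208.0318603515625), (17.598743438720703, 113.36476135253906), 10.896998405456543)
tool xy of bar centre [-0.00418602 -0.00064783]
```

Request:
move_arm(targets=[{"tx":0.6,"ty":0,"tz":3,"ax":0,"ay":0,"az":0,"fingers":-1},{"tx":0,"ty":0,"tz":3,"ax":0,"ay":0,"az":0,"fingers":-1},{"tx":0,"ty":0,"tz":3,"ax":0,"ay":0,"az":0,"fingers":-1},{"tx":0,"ty":0,"tz":3,"ax":0,"ay":0,"az":0,"fingers":-0.3},{"tx":0,"ty":0,"tz":3,"ax":0,"ay":0,"az":0,"fingers":-0.1},{"tx":0,"ty":0,"tz":2.5,"ax":0,"ay":0,"az":0,"fingers":-0.1},{"tx":0,"ty":0,"tz":2,"ax":0,"ay":0,"az":0,"fingers":-0.1},{"tx":0,"ty":0,"tz":1,"ax":0,"ay":0,"az":0,"fingers":-0.1},{"tx":0,"ty":0,"tz":1,"ax":0,"ay":0,"az":0,"fingers":-0.1},{"tx":0,"ty":0,"tz":0,"ax":0,"ay":0,"az":0,"fingers":-0.1}])

```text
time_s: 3.2
position: [0.4368, -0.1999, 0.0442]
tcp_rot: [0.634, 0.773, -0.0, -0.002]
force: [-1.0, 0.1, -0.5]
gripper_width: 0.0483
```

Request:
move_arm(targets=[{"tx":0,"ty":0,"tz":1,"ax":0,"ay":0,"az":0,"fingers":-0.1},{"tx":0,"ty":0,"tz":0.9,"ax":0,"ay":0,"az":0,"fingers":-0.1},{"tx":0,"ty":0,"tz":0,"ax":0,"ay":0,"az":0,"fingers":-0.1},{"tx":0,"ty":0,"tz":0,"ax":0,"ay":0,"az":0,"fingers":-0.1}])

```text
time_s: 3.53
position: [0.4377, -0.1996, 0.0268]
tcp_rot: [0.634, 0.773, -0.0, -0.0]
force: [0.4, 0.3, 0.1]
gripper_width: 0.0485
```

```bash
python3 snap.py 3 wrist scene
```

```text
3.5333 [-0.6746  0.5837  1.7869 -0.0001  0.7714 -0.872 ] [ 0.4377 -0.1996  0.0268] [0.4476 0.2851 0.1294] 0.04852181088737125
[[-0.1962  0.9806 -0.0004]
 [ 0.9806  0.1962  0.0003]
 [ 0.0003 -0.0004 -1.    ]]
```

View pics/wrist3.png

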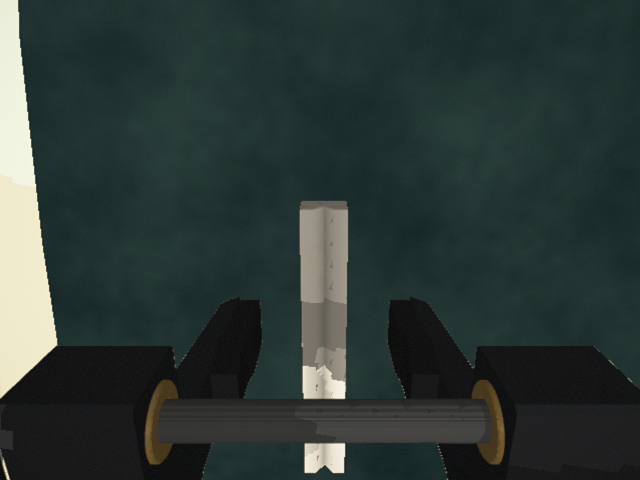

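View pics/scene3.png

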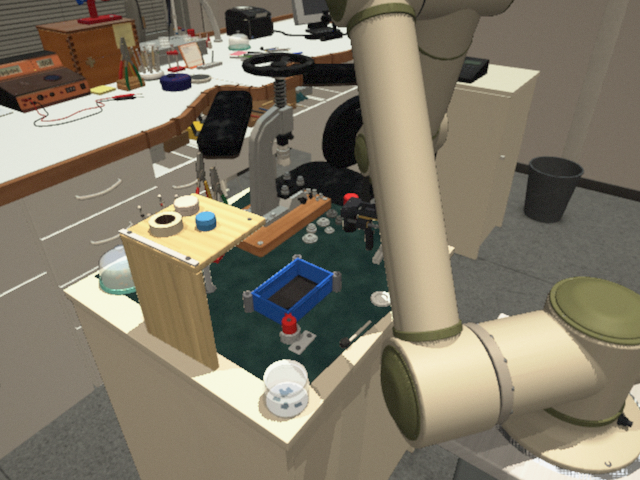

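Request:
move_arm(targets=[{"tx":0,"ty":0,"tz":0.1,"ax":0,"ay":0,"az":0,"fingers":1},{"tx":0,"ty":0,"tz":0,"ax":0,"ay":0,"az":0,"fingers":1},{"tx":0,"ty":0,"tz":0,"ax":0,"ay":0,"az":0,"fingers":1},{"tx":0,"ty":0,"tz":0,"ax":0,"ay":0,"az":0,"fingers":1},{"tx":0,"ty":0,"tz":0,"ax":0,"ay":0,"az":0,"fingers":1},{"tx":0,"ty":0,"tz":0,"ax":0,"ay":0,"az":0,"fingers":1},{"tx":0,"ty":0,"tz":-2,"ax":0,"ay":0,"az":0,"fingers":1},{"tx":0,"ty":0,"tz":-3,"ax":0,"ay":0,"az":0,"fingers":1},{"tx":0,"ty":0,"tz":-3,"ax":0,"ay":0,"az":0,"fingers":1},{"tx":0,"ty":0,"tz":-3,"ax":0,"ay":0,"az":0,"fingers":1},{"tx":0,"ty":0,"tz":-2,"ax":0,"ay":0,"az":0,"fingers":1}], newtons=35)

```text
time_s: 4.55
position: [0.438, -0.1994, 0.1582]
tcp_rot: [0.634, 0.774, 0.0, 0.001]
force: [0.6, 1.5, -1.0]
gripper_width: 0.0154
```

```bash
python3 snap.py 4 wrist top
```

```text
4.55 [-0.6738  0.3703  1.6475 -0.      1.1216 -0.8718] [ 0.438  -0.1994  0.1582] [ 0.6465  1.476  -0.9811] 0.015374997394369974
[[-0.1967  0.9805  0.0017]
 [ 0.9805  0.1967 -0.0014]
 [-0.0017  0.0014 -1.    ]]
```

View pics/wrist4.png

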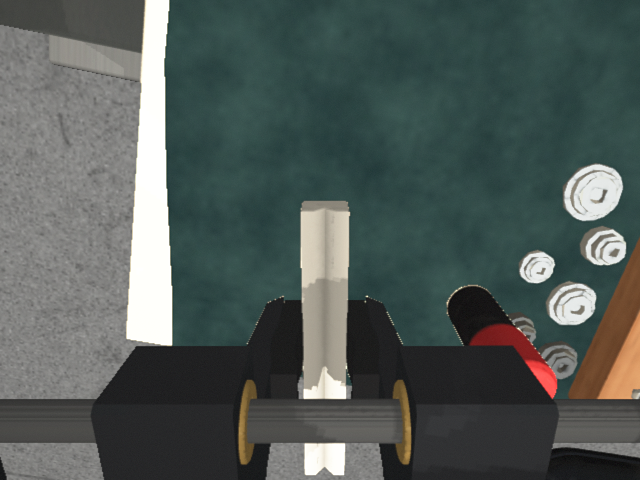

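View pics/top4.png

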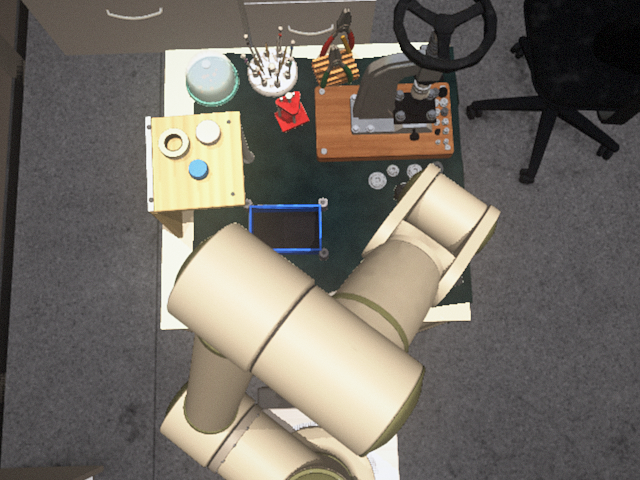

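Request:
move_arm(targets=[{"tx":0,"ty":0,"tz":0,"ax":0,"ay":0,"az":6.2,"fingers":1},{"tx":0,"ty":0,"tz":0,"ax":0,"ay":0,"az":6.2,"fingers":1},{"tx":2.1,"ty":0.48,"tz":0,"ax":0,"ay":0,"az":0,"fingers":1},{"tx":2.1,"ty":0.48,"tz":0,"ax":0,"ay":0,"az":0,"fingers":1},{"tx":2.1,"ty":0.48,"tz":0,"ax":0,"ay":0,"az":0,"fingers":1},{"tx":2.1,"ty":0.48,"tz":0,"ax":0,"ay":0,"az":0,"fingers":1},{"tx":2.1,"ty":0.48,"tz":0,"ax":0,"ay":0,"az":0,"fingers":1},{"tx":2.1,"ty":0.48,"tz":0,"ax":0,"ay":0,"az":0,"fingers":1},{"tx":2.1,"ty":0.48,"tz":0,"ax":0,"ay":0,"az":0,"fingers":1},{"tx":2.1,"ty":0.48,"tz":0,"ax":0,"ay":0,"az":0,"fingers":1},{"tx":2.1,"ty":0.48,"tz":0,"ax":0,"ay":0,"az":0,"fingers":1}])

```text
time_s: 5.57
position: [0.4841, -0.0099, 0.1541]
tcp_rot: [0.714, 0.701, -0.001, -0.001]
force: [0.7, -0.4, -1.2]
gripper_width: 0.0155
```

```bash
python3 snap.py 5 wrist scene
```

```text
5.5667 [-0.2656  0.3818  1.6426  0.      1.1199 -0.247 ] [ 0.4841 -0.0099  0.1541] [ 0.6836 -0.368  -1.2352] 0.015475267743381536
[[ 0.0185  0.9998 -0.0026]
 [ 0.9998 -0.0185  0.0007]
 [ 0.0007 -0.0027 -1.    ]]
```

View pics/wrist5.png

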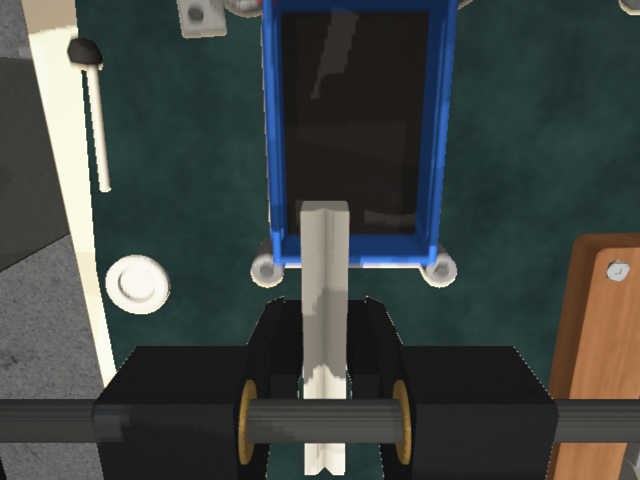

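View pics/scene5.png

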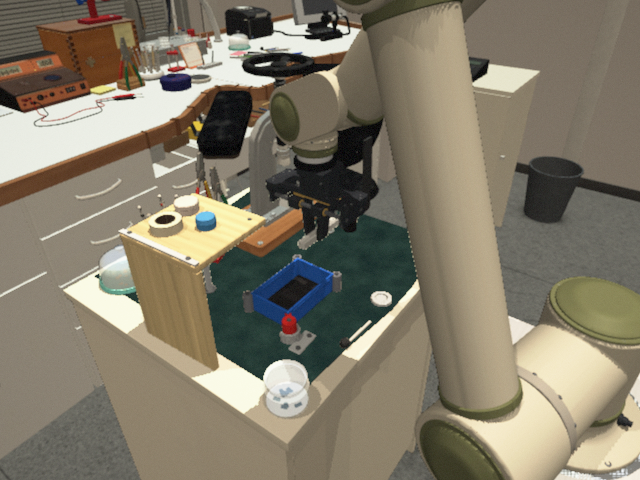

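Request:
move_arm(targets=[{"tx":1.5,"ty":0.4,"tz":1,"ax":0,"ay":0,"az":0,"fingers":1},{"tx":1.5,"ty":0.4,"tz":1,"ax":0,"ay":0,"az":0,"fingers":1},{"tx":1.5,"ty":0.4,"tz":1,"ax":0,"ay":0,"az":0,"fingers":1},{"tx":1.2,"ty":0.3,"tz":1,"ax":0,"ay":0,"az":0,"fingers":1},{"tx":0,"ty":0,"tz":0,"ax":0,"ay":0,"az":0,"fingers":1}])

```text
time_s: 6.08
position: [0.4995, 0.0466, 0.1131]
tcp_rot: [0.713, 0.701, -0.001, -0.002]
force: [-0.2, -0.5, -1.8]
gripper_width: 0.0155
```

```bash
python3 snap.py 6 wrist scene top
```

```text
6.0833 [-0.1435  0.4656  1.646   0.0002  1.0349 -0.1264] [0.4995 0.0466 0.1131] [-0.1599 -0.4819 -1.7825] 0.015504572412934792
[[ 0.0172  0.9998 -0.0048]
 [ 0.9999 -0.0172  0.0009]
 [ 0.0008 -0.0048 -1.    ]]
```

View pics/wrist6.png

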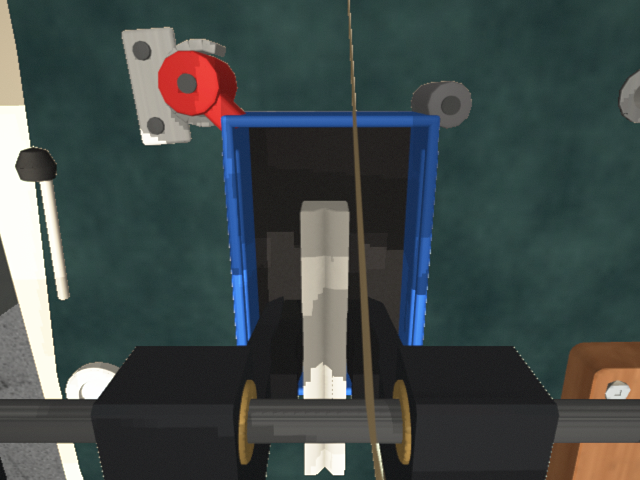

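View pics/scene6.png

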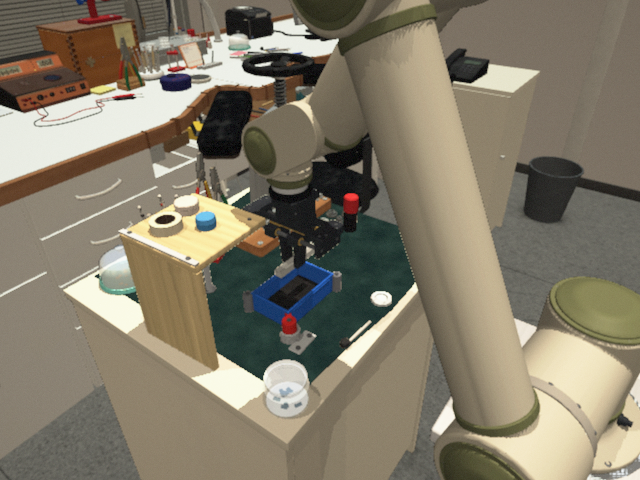

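View pics/top6.png

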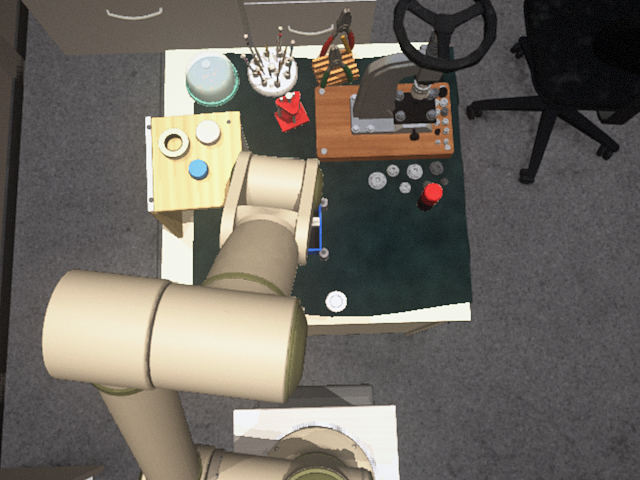

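```bash
python3 - <<'E'
from h import *
f=dict(np.load('pics/top6.npz'));C=cloud(f);np.set_printoptions(precision=3,suppress=True)
for v in (158,165,175,185,200,215,228,235):
  print(v,[tuple(C[v,u].round(3)) for u in range(218,250,4)])
reg=C[150:265,215:325].reshape(-1,3);k=reg[(reg[:,2]>.27)]
for y0 in np.arange(-.06,.15,.02):
  q=k[(k[:,1]>y0)&(k[:,1]<y0+.02)]
  if len(q):print(round(y0,2),len(q),q.min(0),q.max(0))
s=dict(np.load('pics/scene6.npz'));cv2.imwrite('pics/s6.png',cv2.resize(s["color"][70:320,180:380,::-1],None,fx=3,fy=2.4*1.25/1.25))
E
```

```text
158 [(np.float64(0.588), np.float64(0.152), np.float64(0.224)), (np.float64(0.589), np.float64(0.146), np.float64(0.222)), (np.float64(0.588), np.float64(0.138), np.float64(0.224)), (np.float64(0.588), np.float64(0.132), np.float64(0.223)), (np.float64(0.588), np.float64(0.125), np.float64(0.221)), (np.float64(0.532), np.float64(0.098), np.float64(0.382)), (np.float64(0.531), np.float64(0.092), np.float64(0.383)), (np.float64(0.533), np.float64(0.087), np.float64(0.379))]
165 [(np.float64(0.575), np.float64(0.152), np.float64(0.226)), (np.float64(0.575), np.float64(0.145), np.float64(0.224)), (np.float64(0.575), np.float64(0.138), np.float64(0.225)), (np.float64(0.575), np.float64(0.131), np.float64(0.225)), (np.float64(0.528), np.float64(0.107), np.float64(0.363)), (np.float64(0.519), np.float64(0.098), np.float64(0.388)), (np.float64(0.519), np.float64(0.092), np.float64(0.389)), (np.float64(0.519), np.float64(0.086), np.float64(0.388))]
175 [(np.float64(0.557), np.float64(0.152), np.float64(0.224)), (np.float64(0.557), np.float64(0.145), np.float64(0.224)), (np.float64(0.557), np.
[... 2409 characters left out ...]
.float64(0.401), np.float64(0.101), np.float64(0.452)), (np.float64(0.396), np.float64(0.093), np.float64(0.476)), (np.float64(0.394), np.float64(0.086), np.float64(0.484)), (np.float64(0.393), np.float64(0.081), np.float64(0.489)), (np.float64(0.392), np.float64(0.075), np.float64(0.492))]
-0.04 124 [ 0.468 -0.027  0.332] [ 0.536 -0.02   0.375]
-0.02 930 [ 0.227 -0.02   0.318] [ 0.534 -0.     1.256]
0.0 1521 [0.353 0.    0.352] [0.536 0.02  0.496]
0.02 1621 [0.345 0.02  0.356] [0.538 0.04  0.544]
0.04 1638 [0.343 0.04  0.355] [0.541 0.06  0.561]
0.06 1606 [0.343 0.06  0.344] [0.551 0.08  0.565]
0.08 1665 [0.343 0.08  0.343] [0.551 0.1   0.564]
0.1 747 [0.347 0.1   0.361] [0.534 0.12  0.545]
```

View pics/s6.png

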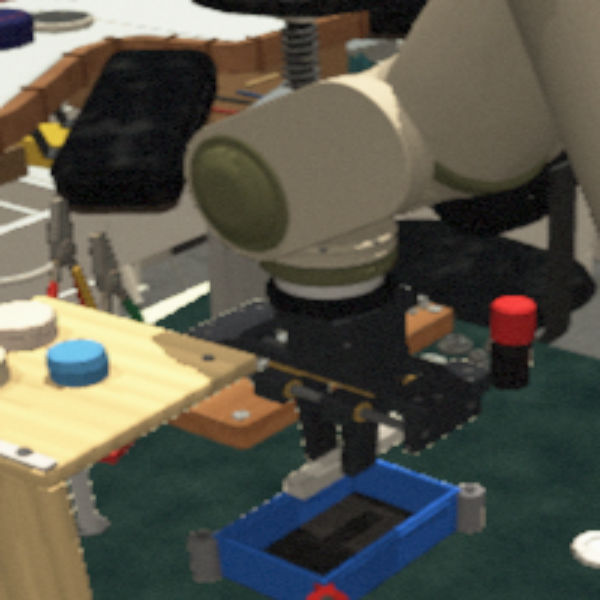

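Request:
move_arm(targets=[{"tx":0,"ty":0,"tz":0,"ax":-5,"ay":0,"az":0,"fingers":1},{"tx":0,"ty":0,"tz":0,"ax":-5,"ay":0,"az":0,"fingers":1},{"tx":0.3,"ty":-0.4,"tz":1.5,"ax":0,"ay":0,"az":0,"fingers":1},{"tx":0,"ty":-0.4,"tz":1.5,"ax":0,"ay":0,"az":0,"fingers":1},{"tx":0,"ty":-0.4,"tz":1.5,"ax":0,"ay":0,"az":0,"fingers":1},{"tx":0,"ty":0,"tz":0,"ax":0,"ay":0,"az":0,"fingers":1},{"tx":0,"ty":0,"tz":0,"ax":0,"ay":0,"az":0,"fingers":1}])

```text
time_s: 6.82
position: [0.4966, 0.0479, 0.0695]
tcp_rot: [0.711, 0.698, 0.061, 0.062]
force: [1.0, 0.0, -0.1]
gripper_width: 0.0158
```

```bash
python3 snap.py 7 wrist scene top; python3 - <<'E'
from h import *
s=dict(np.load('pics/scene7.npz'));cv2.imwrite('pics/s7.png',cv2.resize(s["color"][120:320,180:380,::-1],None,fx=3,fy=3))
E
```

```text
6.8167 [-0.1523  0.4873  1.8126  0.0368  0.6697 -0.1598] [0.4966 0.0479 0.0695] [ 1.0059  0.023  -0.1074] 0.01579297787775906
[[ 0.0195  0.9847  0.1729]
 [ 0.9998 -0.0191 -0.0034]
 [-0.0001  0.173  -0.9849]]
```

View pics/wrist7.png

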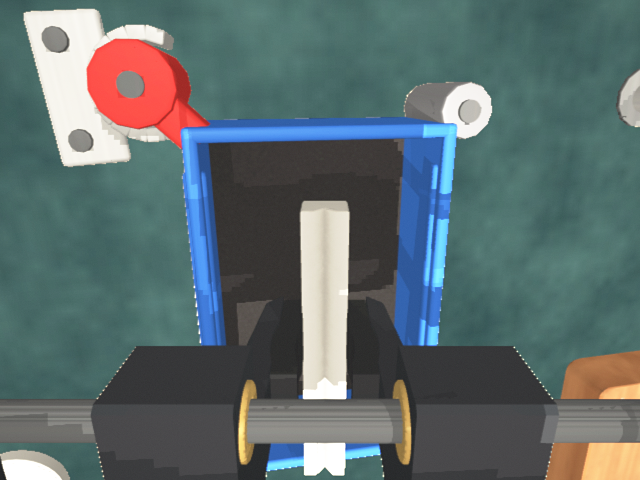

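View pics/s7.png

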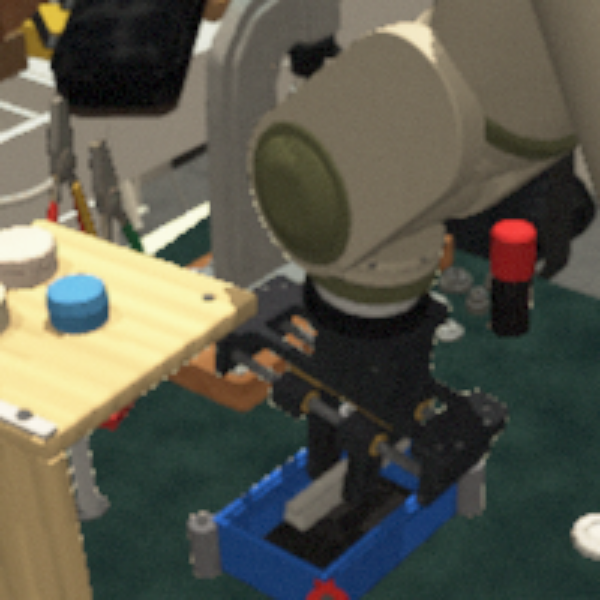

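Request:
move_arm(targets=[{"tx":0.2,"ty":-0.3,"tz":1,"ax":0,"ay":0,"az":0,"fingers":1},{"tx":0,"ty":-0.3,"tz":1,"ax":0,"ay":0,"az":0,"fingers":1},{"tx":0,"ty":-0.3,"tz":0.9,"ax":0,"ay":0,"az":0,"fingers":1},{"tx":0,"ty":-0.2,"tz":0.6,"ax":0,"ay":0,"az":0,"fingers":1},{"tx":0,"ty":0,"tz":0,"ax":0,"ay":0,"az":0,"fingers":1},{"tx":0,"ty":0,"tz":0,"ax":0,"ay":0,"az":0,"fingers":1}])

```text
time_s: 7.47
position: [0.4922, 0.0507, 0.0334]
tcp_rot: [0.711, 0.698, 0.061, 0.062]
force: [0.4, 0.7, -1.3]
gripper_width: 0.0157
```

Request:
move_arm(targets=[{"tx":0,"ty":0,"tz":0.15,"ax":0,"ay":0,"az":0,"fingers":1},{"tx":0,"ty":0,"tz":0,"ax":0,"ay":0,"az":0,"fingers":0.5},{"tx":0,"ty":0,"tz":0,"ax":0,"ay":0,"az":0,"fingers":0.4},{"tx":0,"ty":0,"tz":0,"ax":0,"ay":0,"az":0,"fingers":0.4},{"tx":0,"ty":0,"tz":0,"ax":0,"ay":0,"az":0,"fingers":0.4}])

```text
time_s: 7.88
position: [0.4924, 0.0507, 0.0318]
tcp_rot: [0.711, 0.698, 0.061, 0.062]
force: [0.8, 0.9, 0.8]
gripper_width: 0.0261
```

```bash
python3 snap.py 8 wrist
```

```text
7.8833 [-0.1476  0.5552  1.8569  0.0424  0.5562 -0.1632] [0.4924 0.0507 0.0318] [0.7916 0.8938 0.8393] 0.02607061098991151
[[ 0.0185  0.9845  0.1742]
 [ 0.9998 -0.0182 -0.0033]
 [-0.0001  0.1742 -0.9847]]
```

View pics/wrist8.png

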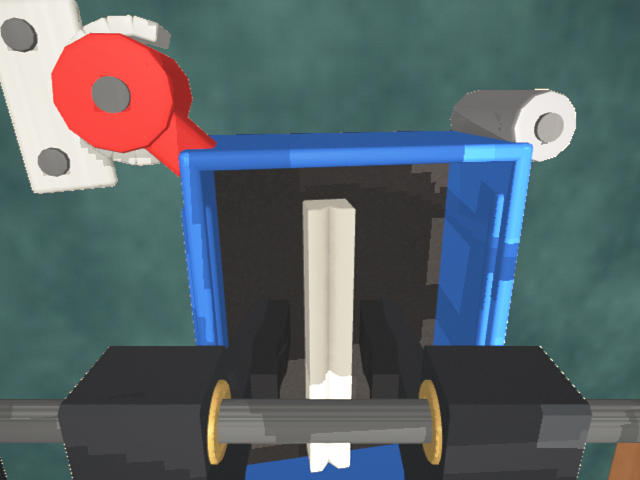

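Request:
move_arm(targets=[{"tx":0,"ty":0,"tz":-0.5,"ax":0,"ay":0,"az":0,"fingers":0.4},{"tx":0,"ty":0,"tz":-1,"ax":0,"ay":0,"az":0,"fingers":0.4},{"tx":0,"ty":0,"tz":-2,"ax":0,"ay":0,"az":0,"fingers":0.4},{"tx":0,"ty":0,"tz":-3,"ax":0,"ay":0,"az":0,"fingers":0.4},{"tx":-1.5,"ty":-2,"tz":-2,"ax":0,"ay":0,"az":0,"fingers":1},{"tx":-2,"ty":-3,"tz":-2,"ax":0,"ay":0,"az":0,"fingers":1},{"tx":-2,"ty":-3,"tz":0,"ax":0,"ay":0,"az":0,"fingers":1},{"tx":-2,"ty":-3,"tz":0,"ax":0,"ay":0,"az":0,"fingers":1},{"tx":0,"ty":0,"tz":0,"ax":0,"ay":0,"az":0,"fingers":1}])

```text
time_s: 8.68
position: [0.3596, -0.0229, 0.1157]
tcp_rot: [0.712, 0.697, 0.06, 0.061]
force: [0.0, 0.9, -0.2]
gripper_width: 0.0001
```

```bash
python3 snap.py 9 scene top; python3 - <<'E'
from h import *
s=dict(np.load('pics/scene9.npz'));cv2.imwrite('pics/s9.png',cv2.resize(s["color"][180:380,200:460,::-1],None,fx=3,fy=3))
E
```

```text
8.6833 [-0.4433  0.2122  2.1097  0.1144  0.6665 -0.506 ] [ 0.3596 -0.0229  0.1157] [ 0.0124  0.8857 -0.188 ] 6.174507092327971e-05
[[ 0.0217  0.9851  0.1706]
 [ 0.9998 -0.0216 -0.0029]
 [ 0.0008  0.1706 -0.9853]]
```

View pics/s9.png

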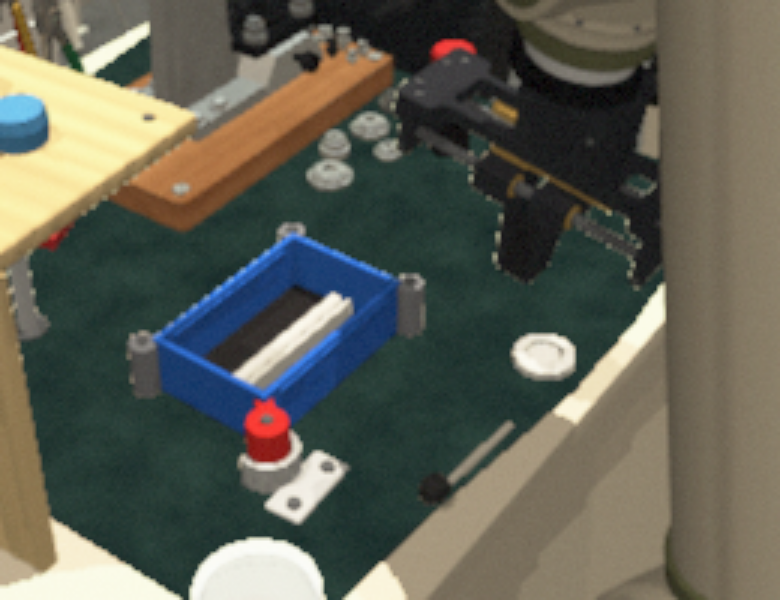

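View pics/top9.png

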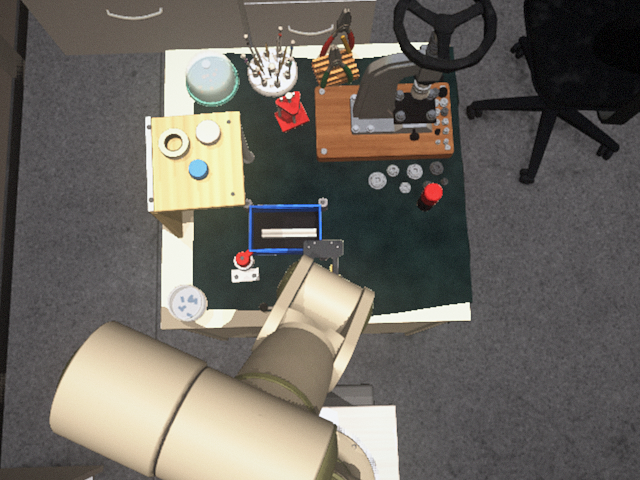

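Request:
move_arm(targets=[{"tx":0,"ty":0,"tz":0,"ax":5,"ay":0,"az":0,"fingers":1},{"tx":0,"ty":0,"tz":0,"ax":5,"ay":0,"az":0,"fingers":1},{"tx":0,"ty":0,"tz":0,"ax":0,"ay":0,"az":1,"fingers":1},{"tx":0,"ty":0,"tz":0,"ax":0,"ay":7,"az":0,"fingers":1},{"tx":0,"ty":0,"tz":0,"ax":0,"ay":7,"az":0,"fingers":1},{"tx":0,"ty":0,"tz":0,"ax":0,"ay":7,"az":0,"fingers":1},{"tx":0,"ty":0,"tz":0,"ax":0,"ay":7,"az":0,"fingers":1},{"tx":0,"ty":0,"tz":0,"ax":0,"ay":7,"az":0,"fingers":1},{"tx":0,"ty":0,"tz":0,"ax":0,"ay":0,"az":0,"fingers":1}])

```text
time_s: 9.53
position: [0.3652, -0.0234, 0.115]
tcp_rot: [0.687, 0.661, 0.218, -0.209]
force: [-0.2, -0.2, 0.4]
gripper_width: 0.0005
```

```bash
python3 snap.py 10 scene top
```

```text
9.5333 [-0.7109  0.3932  1.986   0.5023  1.2198 -0.958 ] [ 0.3652 -0.0234  0.115 ] [-0.1834 -0.2427  0.3815] 0.00046213334077804477
[[ 0.0319  0.9992  0.0239]
 [ 0.8164 -0.0398  0.5761]
 [ 0.5765  0.0011 -0.8171]]
```

View pics/scene10.png

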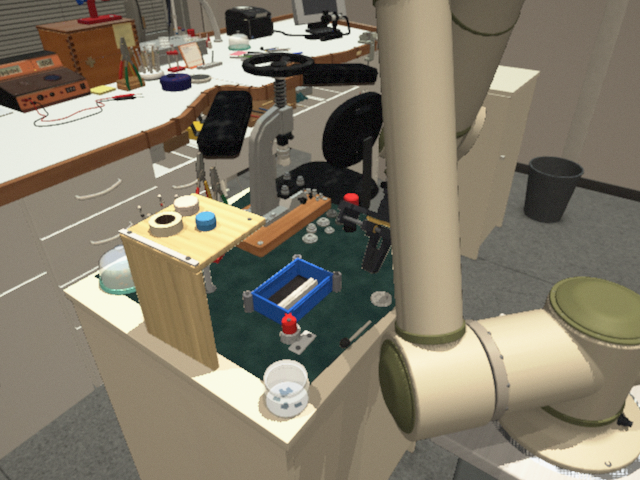

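```bash
cat > plan.py <<'E'
import sys
from plant import ctrl
from h import *
st=ctrl.read_state();M=R.from_quat(st["tcp_rot"]).as_matrix()
np.set_printoptions(precision=2,suppress=True)
print('pos',st["position"]*1000,'F',st["force"],'t',st["time_s"],'q',st["qpos"])
p=st["position"].copy()
for a in sys.argv[1:]:
    t=np.array(eval(a),float); print(t*1000,'-> cm',M.T@(t-p)*100); p=t
E
python3 plan.py "(.415,-.005,.09)" "(.415,-.005,.038)"
```

```text
pos [364.37 -22.06 115.36] F [-0.29 -0.12 -0.13] t 9.6333 q [-0.71  0.39  1.99  0.5   1.22 -0.95]
[415.  -5.  90.] -> cm [0.11 5.   3.16]
[415.  -5.  38.] -> cm [-2.97  0.    4.27]
```

Request:
move_arm(targets=[{"tx":0,"ty":1.7,"tz":1.05,"ax":0,"ay":0,"az":0,"fingers":1},{"tx":0,"ty":1.7,"tz":1.05,"ax":0,"ay":0,"az":0,"fingers":1},{"tx":0,"ty":1.7,"tz":1.05,"ax":0,"ay":0,"az":0,"fingers":1},{"tx":-1,"ty":0,"tz":1.4,"ax":0,"ay":0,"az":0,"fingers":1},{"tx":-1,"ty":0,"tz":1.4,"ax":0,"ay":0,"az":0,"fingers":1},{"tx":-1,"ty":0,"tz":1.4,"ax":0,"ay":0,"az":0,"fingers":1},{"tx":0,"ty":0,"tz":0,"ax":2.9,"ay":0,"az":-4.1,"fingers":1},{"tx":0,"ty":0,"tz":0,"ax":0,"ay":0,"az":0,"fingers":1}])

```text
time_s: 10.3
position: [0.4163, -0.0052, 0.0382]
tcp_rot: [0.655, 0.694, 0.205, -0.217]
force: [-0.2, -0.2, 0.7]
gripper_width: 0.0004
```

```bash
python3 snap.py 11 scene top; python3 - <<'E'
from h import *
s=dict(np.load('pics/scene11.npz'));cv2.imwrite('pics/s11.png',cv2.resize(s["color"][180:380,200:460,::-1],None,fx=3,fy=3))
E
```

```text
10.3 [-0.5762  0.6098  1.908   0.548   1.0822 -1.0081] [ 0.4163 -0.0052  0.0382] [-0.199  -0.2277  0.7184] 0.0003975768876458485
[[-0.0466  0.9984 -0.0324]
 [ 0.8199  0.0567  0.5696]
 [ 0.5706 -0.     -0.8213]]
```

View pics/s11.png

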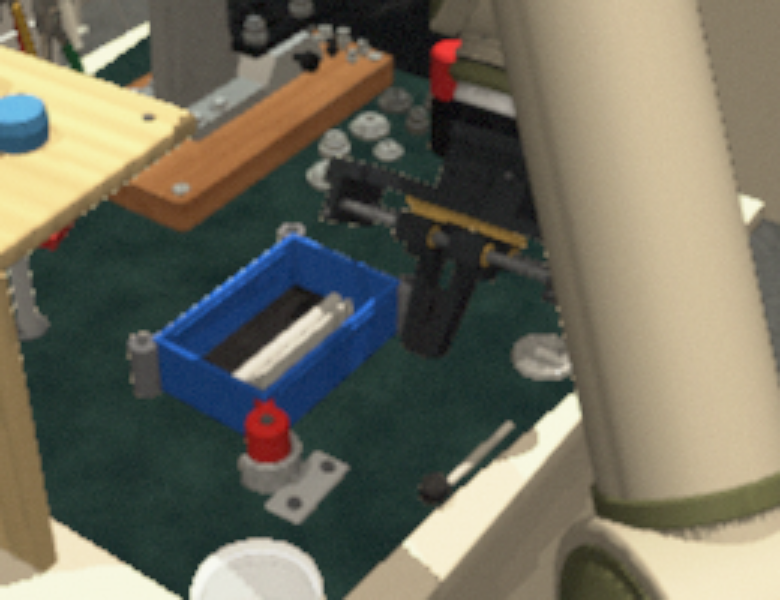

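```bash
cat > arc.py <<'E'
import sys
from plant import ctrl
from h import *
L=float(sys.argv[1]);a0=float(sys.argv[2]);a1=float(sys.argv[3]);n=int(sys.argv[4]);z=float(sys.argv[5])
st=ctrl.read_state();M=R.from_quat(st["tcp_rot"]).as_matrix();p=st["position"].copy()
np.set_printoptions(precision=2,suppress=True)
cup=np.array([.4435,.1335]);off=np.array([.0164,.0209])
for a in np.linspace(a0,a1,n):
    r=np.radians(a);c,s=np.cos(r),np.sin(r)
    q=cup+np.array([c*L-s*.013,s*L+c*.013])-off
    t=np.array([*q,z]);print(a,t*1000,M.T@(t-p)*100);p=t
E
python3 arc.py .112 -91 -55 13 .038
```

```text
-91.0 [438.14   0.39  38.  ] [0.33 2.22 0.33]
-88.0 [444.     1.12  38.  ] [0.03 0.59 0.02]
-85.0 [449.81   2.16  38.  ] [0.06 0.59 0.04]
-82.0 [455.56   3.5   38.  ] [0.09 0.58 0.06]
-79.0 [461.23   5.14  38.  ] [0.11 0.57 0.08]
-76.0 [466.81   7.07  38.  ] [0.13 0.57 0.09]
-73.0 [472.28   9.29  38.  ] [0.16 0.56 0.11]
-70.0 [477.62  11.8   38.  ] [0.18 0.55 0.13]
-67.0 [482.83  14.58  38.  ] [0.21 0.53 0.14]
-64.0 [487.88  17.63  38.  ] [0.23 0.52 0.16]
-61.0 [492.77  20.95  38.  ] [0.25 0.51 0.17]
-58.0 [497.48  24.51  38.  ] [0.27 0.49 0.19]
-55.0 [501.99  28.31  38.  ] [0.29 0.47 0.2 ]
```

Request:
move_arm(targets=[{"tx":0.2,"ty":1,"tz":0.2,"ax":0,"ay":0,"az":0,"fingers":1},{"tx":0.13,"ty":0.8,"tz":0.13,"ax":0,"ay":0,"az":0,"fingers":1},{"tx":0,"ty":0.4,"tz":0,"ax":0,"ay":0,"az":0,"fingers":1},{"tx":0.03,"ty":0.6,"tz":0.02,"ax":0,"ay":0,"az":0,"fingers":1},{"tx":0.06,"ty":0.6,"tz":0.04,"ax":0,"ay":0,"az":0,"fingers":1},{"tx":0.09,"ty":0.6,"tz":0.06,"ax":0,"ay":0,"az":0,"fingers":1},{"tx":0.11,"ty":0.6,"tz":0.08,"ax":0,"ay":0,"az":0,"fingers":1},{"tx":0,"ty":0,"tz":0,"ax":0,"ay":0,"az":0,"fingers":1}])

```text
time_s: 11.07
position: [0.4622, 0.0044, 0.0377]
tcp_rot: [0.657, 0.692, 0.207, -0.218]
force: [0.5, 0.2, -1.0]
gripper_width: 0.0002
```

```bash
python3 snap.py 12 scene top; python3 - <<'E'
from h import *
s=dict(np.load('pics/scene12.npz'));cv2.imwrite('pics/s12.png',cv2.resize(s["color"][180:380,200:460,::-1],None,fx=3,fy=3))
E
```

```text
11.0667 [-0.5072  0.6459  1.7937  0.5682  1.1265 -0.9197] [0.4622 0.0044 0.0377] [ 0.5022  0.1593 -0.9837] 0.0001573044106366274
[[-0.0425  0.9987 -0.0293]
 [ 0.8185  0.0516  0.5722]
 [ 0.5729  0.0003 -0.8196]]
```

View pics/s12.png

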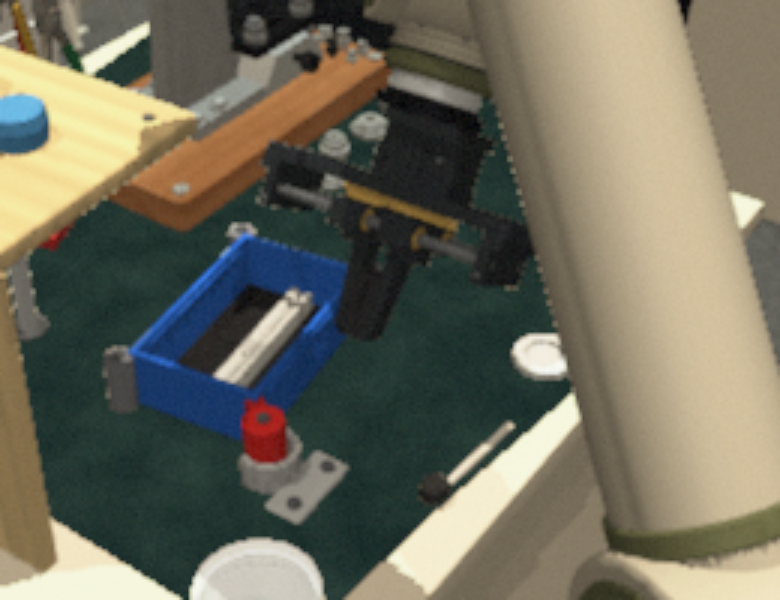

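View pics/top12.png

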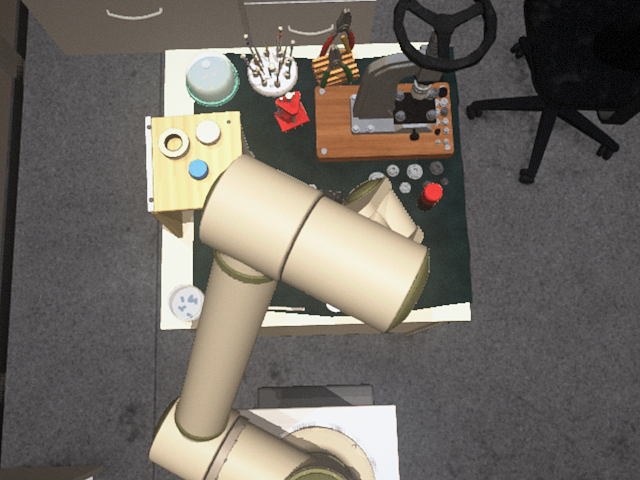

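```bash
python3 - <<'E'
from h import *
C=cloud(dict(np.load('pics/top12.npz')))
for u,v in ((235,190),(210,210),(215,200),(260,260)):print(u,v,C[v,u])
E
python3 arc.py .112 -76 -43 12 .038
```

```text
235 190 [0.41528793 0.0734689  0.61379088]
210 210 [0.39570303 0.1012944  0.60734504]
215 200 [0.40497554 0.09495268 0.61340286]
260 260 [0.34273114 0.04980115 0.58919317]
-76.0 [466.81   7.07  38.  ] [0.22 0.53 0.11]
-73.0 [472.28   9.29  38.  ] [0.16 0.56 0.11]
-70.0 [477.62  11.8   38.  ] [0.18 0.55 0.13]
-67.0 [482.83  14.58  38.  ] [0.21 0.53 0.14]
-64.0 [487.88  17.63  38.  ] [0.23 0.52 0.16]
-61.0 [492.77  20.95  38.  ] [0.25 0.51 0.18]
-58.0 [497.48  24.51  38.  ] [0.27 0.49 0.19]
-55.0 [501.99  28.31  38.  ] [0.29 0.47 0.2 ]
-52.0 [506.3   32.35  38.  ] [0.31 0.45 0.22]
-49.0 [510.39  36.6   38.  ] [0.33 0.43 0.23]
-46.0 [514.25  41.06  38.  ] [0.35 0.41 0.24]
-43.0 [517.88  45.72  38.  ] [0.37 0.39 0.26]
```

Request:
move_arm(targets=[{"tx":0.22,"ty":0.53,"tz":0.11,"ax":0,"ay":0,"az":0,"fingers":1},{"tx":0.16,"ty":0.56,"tz":0.11,"ax":0,"ay":0,"az":0,"fingers":1},{"tx":0.18,"ty":0.55,"tz":0.13,"ax":0,"ay":0,"az":0,"fingers":1},{"tx":0.21,"ty":0.53,"tz":0.14,"ax":0,"ay":0,"az":0,"fingers":1},{"tx":0.23,"ty":0.52,"tz":0.16,"ax":0,"ay":0,"az":0,"fingers":1},{"tx":0.25,"ty":0.51,"tz":0.18,"ax":0,"ay":0,"az":0,"fingers":1},{"tx":0.27,"ty":0.49,"tz":0.19,"ax":0,"ay":0,"az":0,"fingers":1},{"tx":0.29,"ty":0.47,"tz":0.2,"ax":0,"ay":0,"az":0,"fingers":1},{"tx":0.31,"ty":0.45,"tz":0.22,"ax":0,"ay":0,"az":0,"fingers":1},{"tx":0,"ty":0,"tz":0,"ax":0,"ay":0,"az":0,"fingers":1}])

```text
time_s: 12.0
position: [0.507, 0.0326, 0.038]
tcp_rot: [0.657, 0.692, 0.207, -0.218]
force: [0.5, -1.2, -1.1]
gripper_width: 0.0004
```

```bash
python3 snap.py 13 scene top; python3 - <<'E'
from h import *
s=dict(np.load('pics/scene13.npz'));cv2.imwrite('pics/s13.png',cv2.resize(s["color"][160:360,180:440,::-1],None,fx=3,fy=3))
E
python3 arc.py .112 -49 -16 12 .038
```

```text
12.0 [-0.415   0.6803  1.6868  0.5946  1.1531 -0.8191] [0.507  0.0326 0.038 ] [ 0.5107 -1.1671 -1.0794] 0.000367368385708434
[[-0.0427  0.9987 -0.0292]
 [ 0.8184  0.0517  0.5724]
 [ 0.5731  0.0005 -0.8195]]
-49.0 [510.39  36.6   38.  ] [0.31 0.43 0.21]
-46.0 [514.25  41.06  38.  ] [0.35 0.41 0.24]
-43.0 [517.88  45.72  38.  ] [0.37 0.39 0.26]
-40.0 [521.25  50.57  38.  ] [0.38 0.36 0.27]
-37.0 [524.37  55.58  38.  ] [0.4  0.34 0.28]
-34.0 [527.22  60.75  38.  ] [0.41 0.31 0.29]
-31.0 [529.8   66.06  38.  ] [0.42 0.28 0.3 ]
-28.0 [532.09  71.5   38.  ] [0.44 0.26 0.3 ]
-25.0 [534.1   77.05  38.  ] [0.45 0.23 0.31]
-22.0 [535.81  82.7   38.  ] [0.45 0.2  0.32]
-19.0 [537.23  88.43  38.  ] [0.46 0.17 0.32]
-16.0 [538.34  94.23  38.  ] [0.47 0.14 0.33]
```

View pics/s13.png

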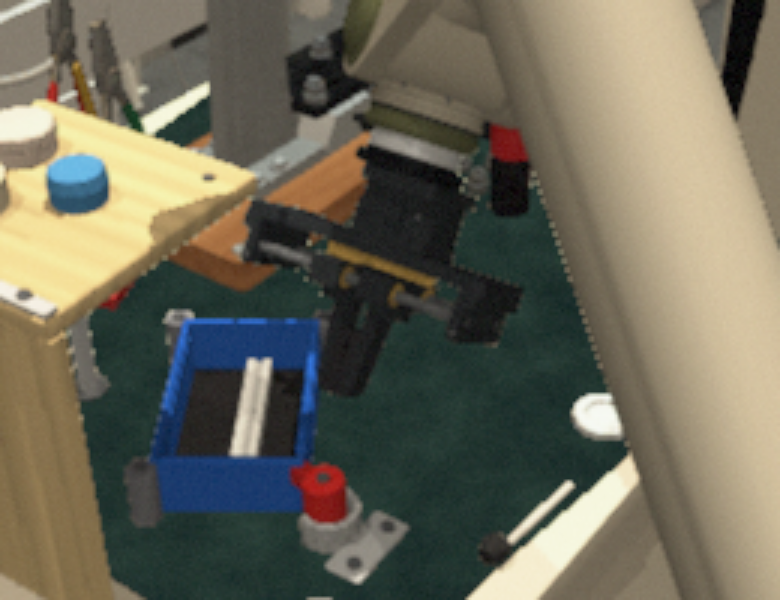

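Request:
move_arm(targets=[{"tx":0.31,"ty":0.43,"tz":0.21,"ax":0,"ay":0,"az":0,"fingers":1},{"tx":0.35,"ty":0.41,"tz":0.24,"ax":0,"ay":0,"az":0,"fingers":1},{"tx":0.37,"ty":0.39,"tz":0.26,"ax":0,"ay":0,"az":0,"fingers":1},{"tx":0.38,"ty":0.36,"tz":0.27,"ax":0,"ay":0,"az":0,"fingers":1},{"tx":0.4,"ty":0.34,"tz":0.28,"ax":0,"ay":0,"az":0,"fingers":1},{"tx":0.41,"ty":0.31,"tz":0.29,"ax":0,"ay":0,"az":0,"fingers":1},{"tx":0.42,"ty":0.28,"tz":0.3,"ax":0,"ay":0,"az":0,"fingers":1},{"tx":0.44,"ty":0.26,"tz":0.3,"ax":0,"ay":0,"az":0,"fingers":1},{"tx":0,"ty":0,"tz":0,"ax":0,"ay":0,"az":0,"fingers":1}])

```text
time_s: 12.85
position: [0.5324, 0.0701, 0.0382]
tcp_rot: [0.657, 0.691, 0.207, -0.217]
force: [0.1, -5.0, 0.5]
gripper_width: 0.0006
```

```bash
python3 snap.py 14 scene top wrist; python3 - <<'E'
from h import *
s=dict(np.load('pics/scene14.npz'));cv2.imwrite('pics/s14.png',cv2.resize(s["color"][120:330,180:440,::-1],None,fx=3,fy=2.85))
E
python3 arc.py .112 -25 2 10 .038
```

```text
12.85 [-0.3297  0.6988  1.6304  0.6223  1.1479 -0.7393] [0.5324 0.0701 0.0382] [ 0.1082 -5.0356  0.4551] 0.0006132491337954778
[[-0.0414  0.9987 -0.0281]
 [ 0.8191  0.05    0.5714]
 [ 0.5721  0.0006 -0.8202]]
-25.0 [534.1   77.05  38.  ] [0.54 0.18 0.39]
-22.0 [535.81  82.7   38.  ] [0.46 0.2  0.32]
-19.0 [537.23  88.43  38.  ] [0.46 0.17 0.32]
-16.0 [538.34  94.23  38.  ] [0.47 0.14 0.33]
-13.0 [539.15 100.07  38.  ] [0.48 0.11 0.33]
-10.0 [539.66 105.95  38.  ] [0.48 0.08 0.33]
-7.0 [539.85 111.85  38.  ] [0.48 0.05 0.34]
-4.0 [539.73 117.76  38.  ] [0.48 0.02 0.34]
-1.0 [539.31 123.64  38.  ] [ 0.48 -0.01  0.34]
2.0 [538.58 129.5   38.  ] [ 0.48 -0.04  0.34]
```

View pics/s14.png

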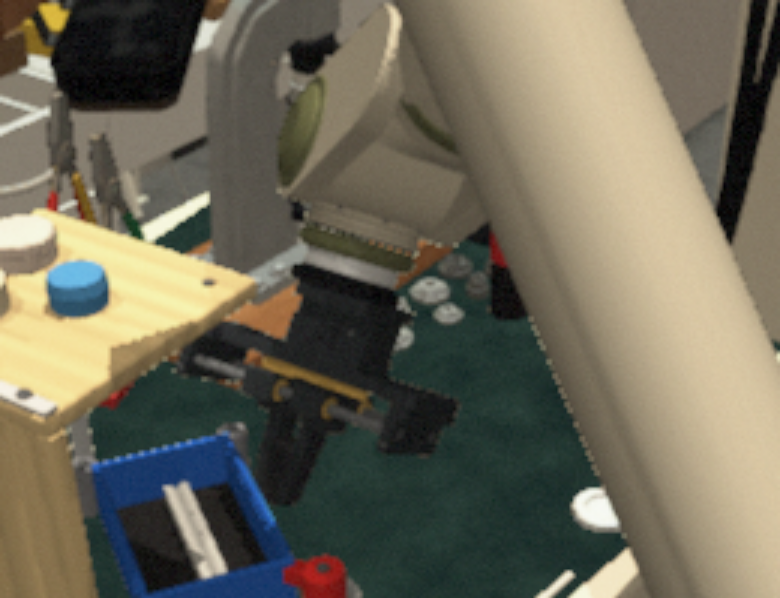

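View pics/top14.png

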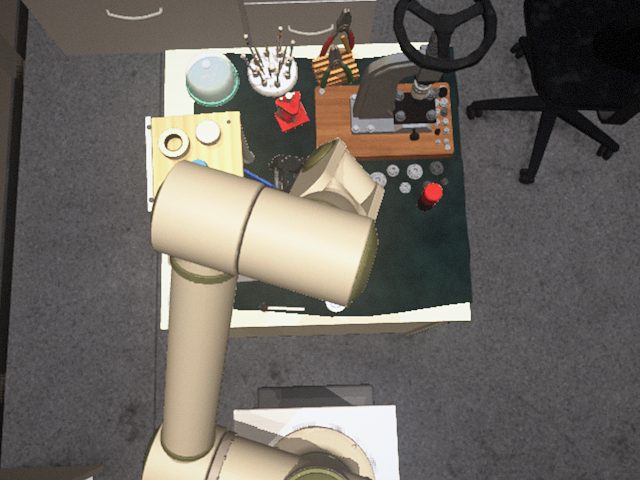

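View pics/wrist14.png

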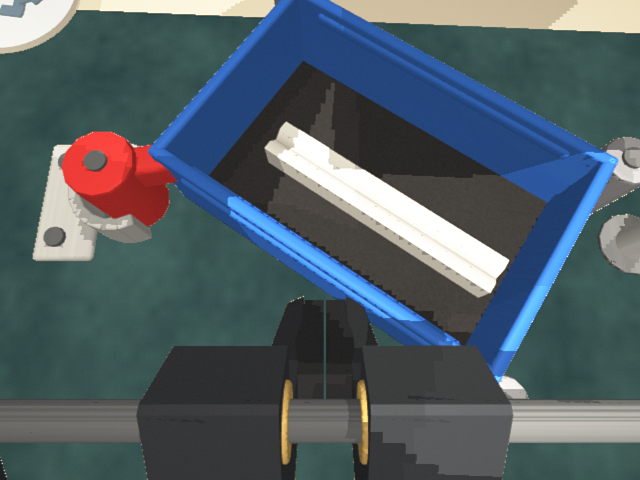

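Request:
move_arm(targets=[{"tx":0.5,"ty":0.2,"tz":0.36,"ax":0,"ay":0,"az":0,"fingers":1},{"tx":0.46,"ty":0.2,"tz":0.32,"ax":0,"ay":0,"az":0,"fingers":1},{"tx":0.46,"ty":0.17,"tz":0.32,"ax":0,"ay":0,"az":0,"fingers":1},{"tx":0.47,"ty":0.14,"tz":0.33,"ax":0,"ay":0,"az":0,"fingers":1},{"tx":0,"ty":0,"tz":0,"ax":0,"ay":0,"az":0,"fingers":1}])

```text
time_s: 13.42
position: [0.5384, 0.095, 0.0381]
tcp_rot: [0.657, 0.692, 0.207, -0.218]
force: [0.9, -1.9, 0.1]
gripper_width: 0.0005
```

```bash
python3 snap.py 15 scene top wrist; python3 - <<'E'
from h import *
s=dict(np.load('pics/scene15.npz'));cv2.imwrite('pics/s15.png',cv2.resize(s["color"][120:330,180:440,::-1],None,fx=3,fy=2.85))
E
python3 arc.py .112 -13 2 6 .038
```

```text
13.4167 [-0.282   0.7033  1.6191  0.641   1.1342 -0.7055] [0.5384 0.095  0.0381] [ 0.9475 -1.9318  0.0577] 0.0004911139749804625
[[-0.0425  0.9987 -0.0289]
 [ 0.8183  0.0513  0.5726]
 [ 0.5733  0.0007 -0.8194]]
-13.0 [539.15 100.07  38.  ] [0.43 0.18 0.29]
-10.0 [539.66 105.95  38.  ] [0.48 0.08 0.34]
-7.0 [539.85 111.85  38.  ] [0.48 0.05 0.34]
-4.0 [539.73 117.76  38.  ] [0.48 0.02 0.34]
-1.0 [539.31 123.64  38.  ] [ 0.48 -0.01  0.34]
2.0 [538.58 129.5   38.  ] [ 0.48 -0.04  0.34]
```

View pics/s15.png

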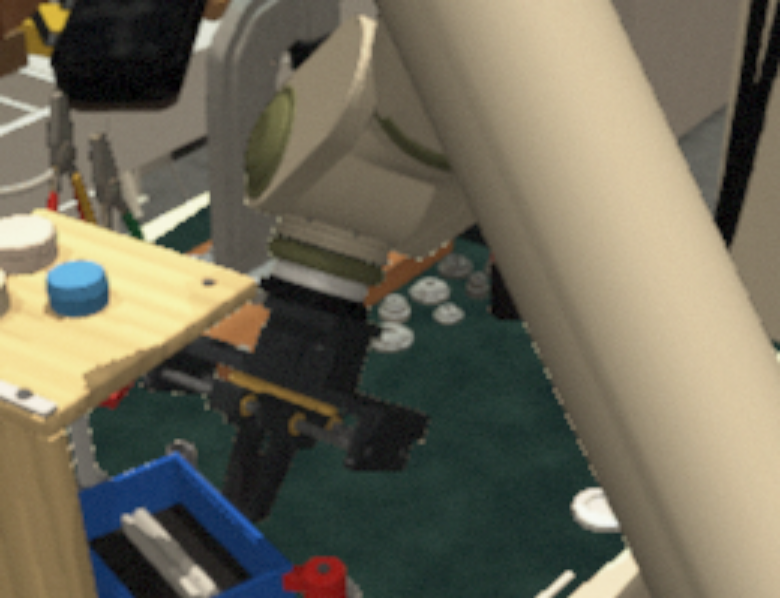

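View pics/wrist15.png

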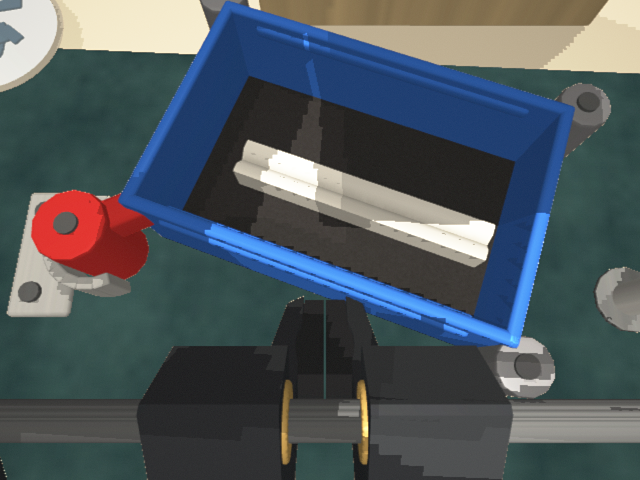

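Request:
move_arm(targets=[{"tx":0.43,"ty":0.12,"tz":0.3,"ax":0,"ay":0,"az":0,"fingers":1},{"tx":0.48,"ty":0.08,"tz":0.34,"ax":0,"ay":0,"az":0,"fingers":1},{"tx":0.48,"ty":0.05,"tz":0.34,"ax":0,"ay":0,"az":0,"fingers":1},{"tx":0.48,"ty":0.02,"tz":0.34,"ax":0,"ay":0,"az":0,"fingers":1},{"tx":0,"ty":0,"tz":0,"ax":0,"ay":0,"az":0,"fingers":1}])

```text
time_s: 13.98
position: [0.5396, 0.1179, 0.0379]
tcp_rot: [0.657, 0.692, 0.207, -0.218]
force: [1.9, -2.6, -0.6]
gripper_width: 0.0004
```

```bash
python3 snap.py 16 scene wrist; python3 - <<'E'
from h import *
s=dict(np.load('pics/scene16.npz'));cv2.imwrite('pics/s16.png',cv2.resize(s["color"][120:330,180:440,::-1],None,fx=3,fy=2.85))
E
python3 arc.py .112 -4 5 4 .038
```

```text
13.9833 [-0.24    0.7038  1.6183  0.6577  1.1159 -0.678 ] [0.5396 0.1179 0.0379] [ 1.8813 -2.6099 -0.5925] 0.00037266882824573365
[[-0.0423  0.9987 -0.029 ]
 [ 0.8184  0.0513  0.5724]
 [ 0.5731  0.0005 -0.8195]]
-4.0 [539.73 117.76  38.  ] [ 0.02  0.03 -0.  ]
-1.0 [539.31 123.64  38.  ] [ 0.48 -0.01  0.34]
2.0 [538.58 129.5   38.  ] [ 0.48 -0.04  0.34]
5.0 [537.54 135.31  38.  ] [ 0.48 -0.07  0.34]
```

View pics/wrist16.png

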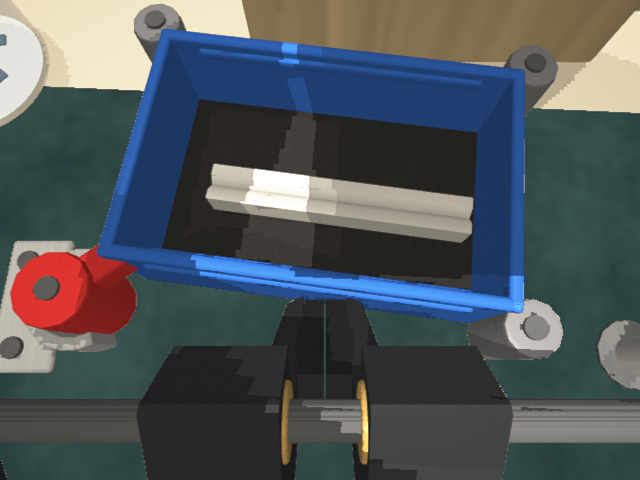

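View pics/s16.png

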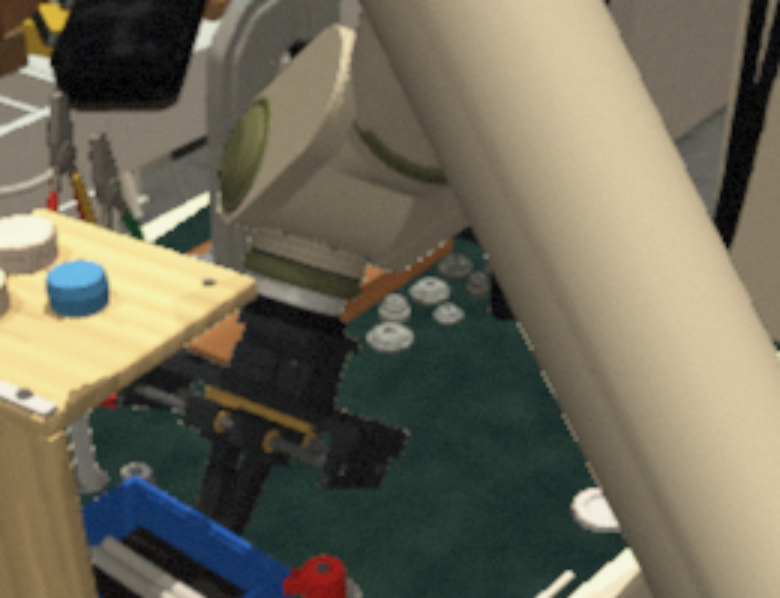

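Request:
move_arm(targets=[{"tx":0.48,"ty":0,"tz":0.34,"ax":0,"ay":0,"az":0,"fingers":1},{"tx":0.4,"ty":0,"tz":0.28,"ax":0,"ay":0,"az":0,"fingers":1},{"tx":0,"ty":0,"tz":0,"ax":0,"ay":0,"az":0,"fingers":1}])

```text
time_s: 14.33
position: [0.5389, 0.1283, 0.0378]
tcp_rot: [0.657, 0.692, 0.207, -0.218]
force: [1.0, -3.3, 0.5]
gripper_width: 0.0003
```

```bash
python3 snap.py 17 wrist; cat > ang.py <<'E'
import sys
from h import *
f=dict(np.load(sys.argv[1]));H=cv2.cvtColor(f["color"],cv2.COLOR_RGB2HSV)
m=(H[...,0]>105)&(H[...,0]<125)&(H[...,1]>150)&(H[...,2]>50)
C=cloud(f);z=C[...,2];m&=(z>.041)&(z<.05)
P=C[m][:,:2];r=cv2.minAreaRect((P*1000).astype(np.float32));print(m.sum(),r)
c=np.array(r[0])/1000;print('rect centre',c,'from cup',c-[.4435,.1335])
E
python3 ang.py pics/wrist17.npz
```

```text
14.3333 [-0.2211  0.7032  1.6207  0.6652  1.1064 -0.6666] [0.5389 0.1283 0.0378] [ 1.0403 -3.3409  0.5235] 0.00030238126662877505
[[-0.0421  0.9987 -0.0296]
 [ 0.8184  0.0515  0.5723]
 [ 0.573  -0.0001 -0.8195]]
23563 ((529.4246826171875, 195.86105346679688), (147.24607849121094, 97.30777740478516), 0.9611957669258118)
rect centre [0.52942468 0.19586105] from cup [0.08592468 0.06236105]
```

View pics/wrist17.png

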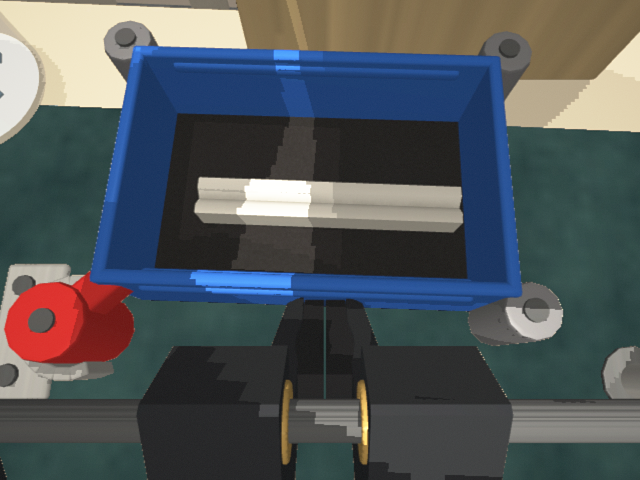

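Request:
move_arm(targets=[{"tx":0.16,"ty":0,"tz":0.11,"ax":0,"ay":0,"az":0,"fingers":1},{"tx":0.16,"ty":0,"tz":0.11,"ax":0,"ay":0,"az":0,"fingers":1},{"tx":0,"ty":0,"tz":0,"ax":0,"ay":0,"az":0,"fingers":1}])

```text
time_s: 14.63
position: [0.5387, 0.1316, 0.0378]
tcp_rot: [0.657, 0.692, 0.207, -0.218]
force: [0.0, -7.1, 1.1]
gripper_width: 0.0001
```

```bash
python3 snap.py 18 wrist;python3 ang.py pics/wrist18.npz
```

```text
14.6333 [-0.215   0.703   1.6212  0.6672  1.103  -0.6626] [0.5387 0.1316 0.0378] [ 0.0201 -7.1049  1.0562] 6.12711579617633e-05
[[-0.0421  0.9987 -0.0296]
 [ 0.8188  0.0514  0.5718]
 [ 0.5725 -0.0001 -0.8199]]
23591 ((528.4953002929688, 198.67034912109375), (145.25193786621094, 97.58218383789062), 2.815983772277832)
rect centre [0.5284953  0.19867035] from cup [0.0849953  0.06517035]
```

View pics/wrist18.png

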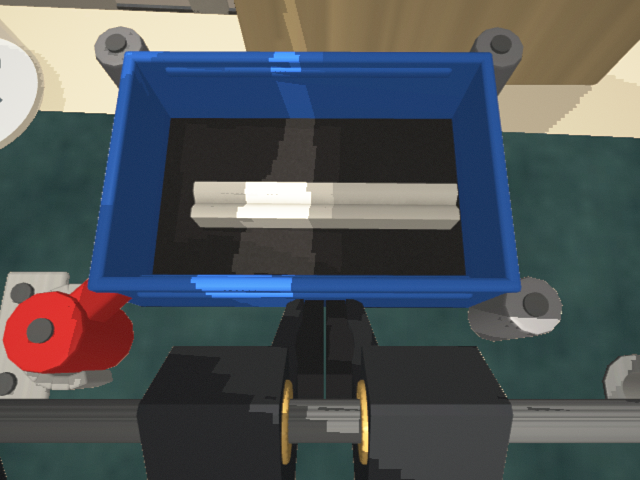

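Request:
move_arm(targets=[{"tx":0.12,"ty":0,"tz":0.08,"ax":0,"ay":0,"az":0,"fingers":1},{"tx":0,"ty":0,"tz":0,"ax":0,"ay":0,"az":0,"fingers":1}])

```text
time_s: 14.85
position: [0.5386, 0.1327, 0.0378]
tcp_rot: [0.657, 0.692, 0.206, -0.218]
force: [-0.9, -9.4, 1.6]
gripper_width: 0.0007
```

```bash
python3 snap.py 19 wrist;python3 ang.py pics/wrist19.npz
```

```text
14.85 [-0.2128  0.7028  1.6214  0.6677  1.1018 -0.661 ] [0.5386 0.1327 0.0378] [-0.863  -9.4255  1.5779] 0.0006582250494917971
[[-0.0421  0.9987 -0.0295]
 [ 0.819   0.0514  0.5714]
 [ 0.5722 -0.0002 -0.8201]]
23565 ((527.8450927734375, 199.28656005859375), (145.2010498046875, 97.05335235595703), 3.4187846183776855)
rect centre [0.52784509 0.19928656] from cup [0.08434509 0.06578656]
```

Request:
move_arm(targets=[{"tx":0.12,"ty":0,"tz":0.08,"ax":0,"ay":0,"az":0,"fingers":1},{"tx":0,"ty":0,"tz":0,"ax":0,"ay":0,"az":0,"fingers":1}])

```text
time_s: 15.07
position: [0.5387, 0.1331, 0.0377]
tcp_rot: [0.657, 0.692, 0.206, -0.217]
force: [-2.1, -18.5, 2.2]
gripper_width: 0.0007
```

```bash
python3 snap.py 20 wrist;python3 ang.py pics/wrist20.npz; python3 - <<'E'
from h import *
f=dict(np.load('pics/wrist20.npz'));C=cloud(f)
m=(C[...,2]>.05)&(C[...,2]<.12)&(C[...,1]>.24)&(C[...,0]>.48)&(C[...,0]<.7)
P=C[m];print(m.sum());print(P.min(0),P.max(0))
q=P[(P[:,1]<.30)]
a=np.polyfit(q[:,0],q[:,1],1);
for _ in range(8):
  r=np.abs(q[:,1]-np.polyval(a,q[:,0]));k=q[r<np.percentile(r,80)];a=np.polyfit(k[:,0],k[:,1],1)
print('panel',np.degrees(np.arctan(a[0])),np.polyval(a,.55),r.mean())
E
```

```text
15.0667 [-0.2114  0.7023  1.6214  0.6665  1.1001 -0.6594] [0.5387 0.1331 0.0377] [ -2.0943 -18.4767   2.2086] 0.0006503138973244439
[[-0.0424  0.9987 -0.0291]
 [ 0.8202  0.0515  0.5698]
 [ 0.5705  0.0003 -0.8213]]
23623 ((528.01025390625, 199.50271606445312), (145.35902404785156, 97.38745880126953), 3.433255910873413)
rect centre [0.52801025 0.19950272] from cup [0.08451025 0.06600272]
5348
[0.49620626 0.25967907 0.05000078] [0.65506579 0.26949012 0.05758013]
panel 2.896370343389799 0.26332506516566817 0.0003907181108346352
```

Request:
move_arm(targets=[{"tx":-0.2,"ty":0,"tz":-0.14,"ax":0,"ay":0,"az":0,"fingers":1},{"tx":-0.5,"ty":0,"tz":-0.35,"ax":0,"ay":0,"az":0,"fingers":1},{"tx":-1,"ty":0,"tz":-0.7,"ax":0,"ay":0,"az":0,"fingers":1},{"tx":-1.6,"ty":-0.5,"tz":-1.2,"ax":0,"ay":0,"az":0,"fingers":1},{"tx":-1.6,"ty":-0.5,"tz":-1.2,"ax":0,"ay":0,"az":0,"fingers":1},{"tx":-1.6,"ty":-0.5,"tz":-1.2,"ax":0,"ay":0,"az":0,"fingers":1},{"tx":-1.6,"ty":-0.5,"tz":-1.4,"ax":0,"ay":0,"az":0,"fingers":1},{"tx":-1.6,"ty":-0.5,"tz":-1.8,"ax":0,"ay":0,"az":0,"fingers":1},{"tx":-1,"ty":-1,"tz":-2,"ax":0,"ay":0,"az":0,"fingers":1},{"tx":0,"ty":0,"tz":0,"ax":0,"ay":0,"az":0,"fingers":1}])

```text
time_s: 15.95
position: [0.5109, -0.0149, 0.0594]
tcp_rot: [0.658, 0.691, 0.207, -0.217]
force: [1.0, 0.4, -0.7]
gripper_width: 0.0003
```

```bash
python3 snap.py 21 wrist scene top
```

```text
15.95 [-0.4948  0.6578  1.6334  0.5443  1.2465 -0.8257] [ 0.5109 -0.0149  0.0594] [ 1.0168  0.4132 -0.6863] 0.0003126329719510836
[[-0.0402  0.9988 -0.0269]
 [ 0.8186  0.0484  0.5723]
 [ 0.5729  0.0009 -0.8196]]
```

View pics/scene21.png

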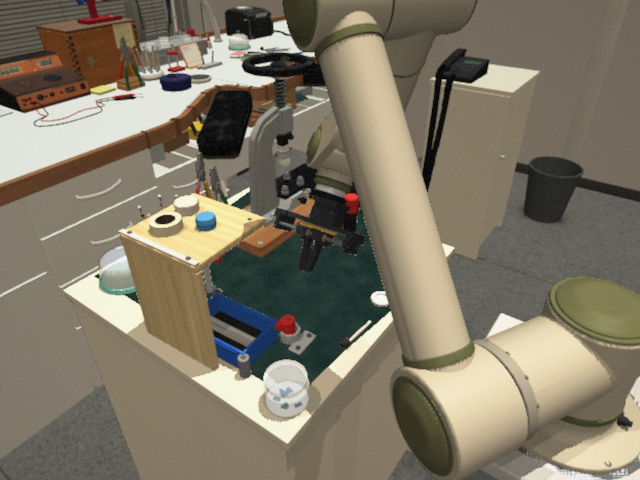

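View pics/wrist21.png

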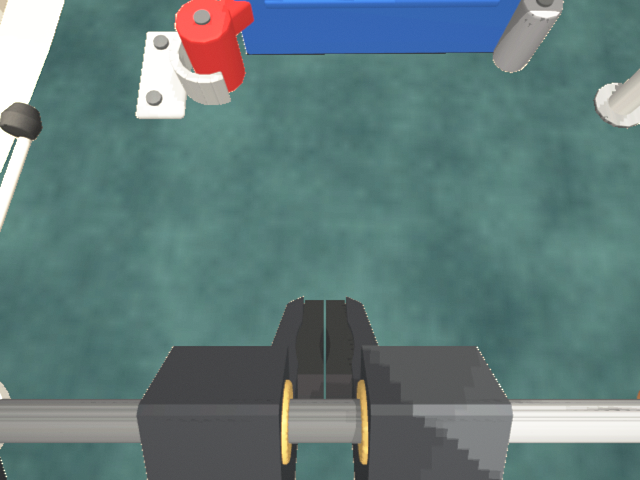

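```bash
python3 - <<'E'
from h import *
w=dict(np.load('pics/wrist21.npz'));t=dict(np.load('pics/top21.npz'));t0=dict(np.load('pics/top0.npz'));s=dict(np.load('pics/scene21.npz'));s0=dict(np.load('pics/scene0.npz'))
a=onz(w,202,17,.043);b=onz(w,545,2,.043);d=b-a
print('red',a,'grey',b,np.degrees(np.arctan2(d[1],d[0])-np.arctan2(9,162)),np.linalg.norm(d))
def red(f,box):
    x0,y0,x1,y1=box;H=cv2.cvtColor(f["color"],cv2.COLOR_RGB2HSV);m=((H[...,0]<8)|(H[...,0]>172))&(H[...,1]>150)&(H[...,2]>90)
    v,u=np.nonzero(m[y0:y1,x0:x1]);return u.mean()+x0,v.mean()+y0,len(u)
print('bottle scene',red(s0,(340,185,365,215)),red(s,(340,185,365,215)))
print('bottle top',red(t0,(415,180,445,210)),red(t,(415,180,445,210)))
for n,A,B,r in (('jar top',t0,t,(160,275,215,325)),('jar scene',s0,s,(255,355,315,420))):
    x0,y0,x1,y1=r;D=np.abs(A["color"][y0:y1,x0:x1].astype(int)-B["color"][y0:y1,x0:x1]).mean();print(n,D)
cv2.imwrite('pics/s21.png',cv2.resize(s["color"][280:400,190:320,::-1],None,fx=5,fy=5))
E
```

```text
red [0.44570592 0.13646227 0.043     ] grey [0.6086293  0.15363746 0.043     ] 2.8379947249186896 0.16382617111680298
bottle scene (np.float64(350.6357142857143), np.float64(202.725), 280) (np.float64(351.6261261261261), np.float64(201.96396396396398), 222)
bottle top (np.float64(432.87545787545787), np.float64(191.94139194139194), 273) (np.float64(434.4088669950739), np.float64(190.79310344827587), 203)
jar top 22.002060606060606
jar scene 18.141111111111112
```

View pics/s21.png

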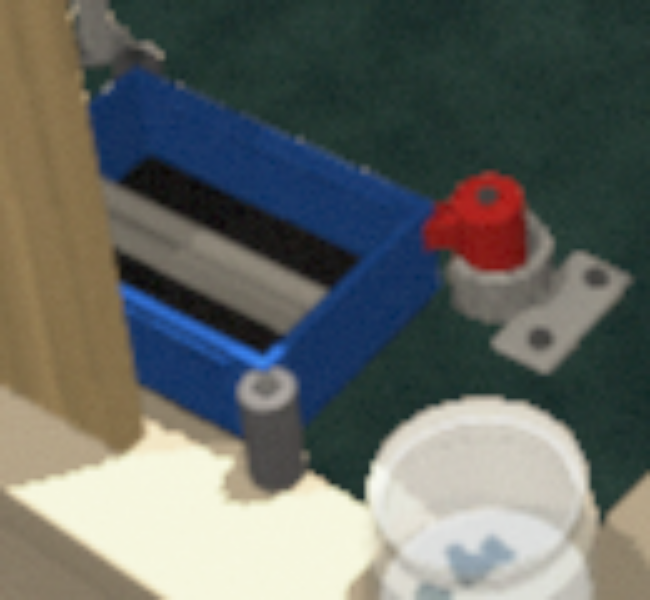

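```bash
python3 - <<'E'
from plant import ctrl
print(ctrl.finish_job())
E
```

```text
the job is handed in; nothing more can be done
None
```

I gripped the vee bar slightly off its middle to keep clear of the bottle, and laid it lengthwise on the tote floor before the tote moved. With the fingers closed and the tool leaning 35°, I pushed the tote's long face round its red buffer until it stopped against the side panel, at about 18 N. I then backed off and handed in at about 16 s.

**Last checks**
- **Tote angle:** 2.8° in the world frame, against 2.9° for the panel and 2.8–4.1° for the bay by earlier readings (shelf edge and cup flange). All are within the 4° allowed.
- **Red buffer:** still in the cup in the last close-up. I measured it about 3–4 mm from where it stood at the start, which is more than the cup's 1 mm of play. I put most of that down to camera calibration and picking the points by hand.
- **Vee bar:** flat and lengthwise in the tote.
- **Jar:** looks to be in the same place in the camera view. The pixel comparison I ran on it was inconclusive (mean difference about 20).
- **Bottle:** upright. Its cap shifted 1–2 pixels in the images, probably because part of it was hidden behind the arm.
- **Robot:** nothing was touching; the measured force was about 1 N, which is sensor noise.

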